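# Snap two microscope battery packs into their charging docks

## Task

Put the two microscope battery packs on charge: lay each pack, contacts end first, on the apron of the dock that fits it (wide pack in the wide dock, narrow pack in the narrow dock) and push it in from behind until the spring rollers snap into its side notches and it is fully home. Let go of both, and leave the bottle, dishes, eyepiece and slide box standing where they are.

Things in the scene. Friction and masses are not known exactly. Their poses are not given: they have to be found in the camera images.
- pack_wide_center (a point): Centre (half-way up) of the wide battery pack: a black plastic box 110 mm long (its x), 58 mm wide (y), 34 mm high, about 320 g, lying flat on the bench. +x points to its nose (brass contacts on top), which goes into the dock first; the nose starts roughly away from the robot (yaw up to 1.2 either way).
- pack_wide: The wide pack, origin at the centre of its underside. A full-width thumb ridge, 12 mm long, 46 mm high over the underside, ends it at the rear, 55 mm behind (-x) the centre. Each side has an upright notch for the dock's roller, 6 mm deep, 26 to 10 mm behind the centre, and a hump 10 to 4 mm behind it; from there on the pack is only 53 mm wide with flat sides (grip it here), bevelled over the last 8 mm.
- dock_wide_seat (a point): Where the wide pack's centre lies when fully seated in the wide dock, 23 mm above the bench. z up; +x is the push direction. The rollers leave the seated pack about 1 mm of play; a solid stop lies 1.5 mm further on. The seated pack's rear face is 55 mm behind (-x) this point, reachable from the apron.
- dock_wide: The wide charging dock, low, white, fixed to the bench; axes as its seat point, which is 3 mm ahead of this origin. Floor 6 mm above the bench, 94 mm wide, from x -120 mm (bare flat apron) to +68. Walls (tops 42 mm above the bench) make a channel 62 mm wide from x -33 on, 57 mm from x +4. A roof (43 to 49 mm above the bench) covers it from x +17 on: the pack can only slide in.
- dock_wide_mouth (a point): Start of the straight channel of the wide dock, on its centre line at floor height, 36 mm behind (-x) the seat point; the mouth flares in the 18 mm before it, to about 76 mm wide. Lay the pack on the apron with its nose about here.
- dock_wide_rollers (a point): Midway between the two spring-loaded upright steel rollers (16 mm diameter) of the wide dock, 18 mm behind (-x) the seat point. They stand 50 mm apart; the nose spreads them, they roll along its sides, must be forced over the hump (up to about 20 N, some 15 mm before home) and then snap into the notches.
- pack_narrow_center (a point): Centre (half-way up) of the narrow battery pack: a black plastic box 90 mm long (its x), 40 mm wide (y), 34 mm high, about 220 g, lying flat on the bench. +x points to its nose (brass contacts on top), which goes into the dock first; the nose starts roughly away from the robot (yaw up to 1.2 either way).
- pack_narrow: The narrow pack, origin at the centre of its underside. A full-width thumb ridge, 12 mm long, 46 mm high over the underside, ends it at the rear, 45 mm behind (-x) the centre. Each side has an upright notch for the dock's roller, 6 mm deep, 26 to 10 mm behind the centre, and a hump 10 to 4 mm behind it; from there on the pack is only 35 mm wide with flat sides (grip it here), bevelled over the last 8 mm.
- dock_narrow_seat (a point): Where the narrow pack's centre lies when fully seated in the narrow dock, 23 mm above the bench. z up; +x is the push direction. The rollers leave the seated pack about 1 mm of play; a solid stop lies 1.5 mm further on. The seated pack's rear face is 45 mm behind (-x) this point, reachable from the apron.
- dock_narrow: The narrow charging dock, low, white, fixed to the bench; axes as its seat point, which is 3 mm ahead of this origin. Floor 6 mm above the bench, 76 mm wide, from x -120 mm (bare flat apron) to +68. Walls (tops 42 mm above the bench) make a channel 44 mm wide from x -33 on, 39 mm from x +4. A roof (43 to 49 mm above the bench) covers it from x +17 on: the pack can only slide in.
- dock_narrow_mouth (a point): Start of the straight channel of the narrow dock, on its centre line at floor height, 36 mm behind (-x) the seat point; the mouth flares in the 18 mm before it, to about 58 mm wide. Lay the pack on the apron with its nose about here.
- dock_narrow_rollers (a point): Midway between the two spring-loaded upright steel rollers (16 mm diameter) of the narrow dock, 18 mm behind (-x) the seat point. They stand 32 mm apart; the nose spreads them, they roll along its sides, must be forced over the hump (up to about 20 N, some 15 mm before home) and then snap into the notches.
- bottle_mid (a point): An amber bottle, 56 mm in diameter, 120 mm high, standing on the bench; this point is its centre, 60 mm above its underside. A bystander: leave alone.
- dishes_mid (a point): A stack of two lidded glass dishes, 90 mm in diameter, 44 mm high; this point is its centre, 22 mm above its underside. A bystander: leave alone.
- eyepiece_mid (a point): A black microscope eyepiece standing on its end, 38 mm in diameter, 62 mm high, between or near the docks; this point is its centre, 31 mm above its underside. A bystander: leave alone.
- slidebox_mid (a point): A closed grey slide box, 36 by 70 mm (its x, y), 35 mm high, standing just behind the far end of the narrow dock; this point is its centre, 17.5 mm above its underside. A bystander: leave alone.
Not all that is in view belongs to the job. Leave any black or green look-alike of the dock_wide alone.

How it is judged (in metres and radians):
At the end, for the whole second after the job is handed in: Each pack lies at rest in its own dock, flat and nose first, its centre within 3 mm (4 mm beyond) of the seated point along the dock, within 4 mm sideways and in height, and lined up within 0.06 rad, with the rollers snapped into its notches (x of pack_wide_center in the frame of dock_wide_seat between -0.003 and 0.004 m and y of pack_wide_center in the frame of dock_wide_seat between -0.004 and 0.004 m and z of pack_wide_center in the frame of dock_wide_seat between -0.004 and 0.004 m and angle between the x axis of dock_wide_seat and the x axis of pack_wide_center, either way round below 0.06 rad and angle between each of pack_wide_center, pack_narrow_center's own z axis and vertical below 0.08 rad and linear speed of each of pack_wide, pack_narrow below 0.01 m/s and x of pack_narrow_center in the frame of dock_narrow_seat between -0.003 and 0.004 m and y of pack_narrow_center in the frame of dock_narrow_seat between -0.004 and 0.004 m and z of pack_narrow_center in the frame of dock_narrow_seat between -0.004 and 0.004 m and angle between the x axis of dock_narrow_seat and the x axis of pack_narrow_center, either way round below 0.06 rad); the robot touches nothing.
It fails at once if bottle: shifted by more than 20 mm or tipped over (distance of bottle_mid from where it was at the start of the episode above 0.02 m or angle between bottle_mid's own z axis and vertical above 0.35 rad).
It fails at once if dishes: shifted by more than 20 mm or tipped over (distance of dishes_mid from where it was at the start of the episode above 0.02 m or angle between dishes_mid's own z axis and vertical above 0.35 rad).
It fails at once if eyepiece: shifted by more than 20 mm or tipped over (distance of eyepiece_mid from where it was at the start of the episode above 0.02 m or angle between eyepiece_mid's own z axis and vertical above 0.35 rad).
It fails at once if slidebox: shifted by more than 20 mm or tipped over (distance of slidebox_mid from where it was at the start of the episode above 0.02 m or angle between slidebox_mid's own z axis and vertical above 0.35 rad).
It also fails if it takes over 72 s, if anything falls off the work surface, if the arm or the gripper's body presses on something with over 40 N, if the wrist force passes 120 N, or if a joint passes its speed limit or range.

## Robot

A 6-joint arm with a two-finger parallel gripper is mounted at the origin on the work surface. World frame = base frame: x ahead of the robot, y to its left, z up, the work surface at z = 0. Lengths are in mm, angles in rad, forces in N, time in s.
With the tool pointing down it reaches from about 350 to 975 mm from the base axis. Payload 7.1 kg.
Tool frame: the origin (TCP) lies at the very end of the fingers, on their centre line; the grasp point (between the pads) lies 19 mm behind it; y points along the fingers, z is the direction in which the jaws open and shut, and the axes are right-handed (so a half turn about y gives the same grasp; the last joint's range is limited). The gripper opens to 88 mm and grips with 3 to 60 N. Pads are 20 mm wide; open, the fingers measure 115 mm over their backs; the gripper's body (75 mm by 178 mm) begins 61 mm behind the grasp point.
Start: joints at [-1.227, 0.423, 1.63, -0, 1.089, -0.019], TCP at [221.825, -584.293, 194.475] pointing down, gripper open.
Joint ranges: [-3, 3], [-0.9, 2.11], [0.09, 2.58], [-1.31, 4.45], [0.11, 2.69], [-2.54, 2.54]. Speed limits (rad/s): [2.39, 2.39, 3.01, 3.14, 3.14, 3.14].

## Interface

Orientations are given as a rotation vector (axis times angle).
In Python, from workcell import ctrl gives the robot as it stands.
- The arm moves only by the shell command python3 -m jog 'ROWS'. ROWS is JSON, a list of rows, each a list of 3 entries, a list of its own where there are three numbers: the opening, from 0 (shut) to 1 (fully open), then the shift along the tool's x, y, z in cm, then the turn, a rotation vector about the tool's x, y, z in rad. In form: [[claw, [dx, dy, dz], [wx, wy, wz]], ...]. A call has 1 to 8 rows; each row is the pose to reach, as a shift and turn from the pose commanded when the call began, along the tool's axes at that moment; what a row does not reach only later rows make up. A row lasts 1/10 s, in which the tool goes at most 50 mm and 8.59 degrees, less where a joint would pass 70% of its speed; a pose out of reach is approached as far as the arm can. A call with a gripper value outside its range is refused whole. The fingers move at their own pace and stop on an object; the grip force is fixed at half the most. Time passes only in rows, so rows that repeat a pose let the fingers close. It gives the time, the measured TCP pose, the force and the opening at its end, in the units of the state.
- ctrl.get_obs(): the state, without advancing time (a new reading comes with each control period).
- ctrl.get_image(name): name is "side" or "top"; returns a dict with "color" (384x512x3 uint8, red, green, blue), "z_map" (384x512 float32, mm along the optical axis (not along the pixel's ray), 0 where there is no reading), "fx", "fy", "cx", "cy" (pixels), "dist_coeffs" ([k1, k2, p1, p2, k3] as OpenCV has them; the pictures are not rectified), "pose" (4x4, takes a point from camera to world coordinates). Camera axes: x right, y down, z forward; pixel columns grow to the right and rows downward; lengths in mm; the calibration is good to about 2 mm. A picture is of the moment at which its call begins.
- ctrl.close_job(): hands the job in, once; it reports no verdict.
The state is a dict: "t": time; "qpos": joint angles; "qvel": joint speeds; "joint_torque": joint torques, N m; "ee_pos": TCP position; "orientation": TCP orientation; "ft_force": force on the tool from outside, world axes, zero at the start; "moment": the same for the moment, N m; "width": finger opening in mm.
Only numpy, scipy, OpenCV 4.12 (cv2) and the standard library are available. Lean on these libraries where they do the work, as an engineer would, in place of code of your own. Each camera call takes 0.05 s, during which the arm holds its last target.

## Working session

There is one attempt and no reset: what is moved stays moved. The work goes in short steps, Python scripts to look and compute and a shell command to move; the robot and the scene stay as the last step left them, time stands still between calls to the robot, and variables do not carry over. Pictures are saved under pics/ and viewed, and the job is handed in when it is done.

```bash
ls; mkdir -p pics
python3 - <<'E'
from workcell import ctrl
import cv2,numpy as np
print(ctrl.get_obs())
for n in ['top','side']:
    im=ctrl.get_image(n); cv2.imwrite(f'pics/{n}0.png',im['color'][:,:,::-1]); np.savez(f'{n}0.npz',**im)
    print(n,im['fx'],im['fy'],im['cx'],im['cy'],im['dist_coeffs'],im['pose'])
E
```

```text
pics
{'t': 0.0, 'qpos': array([-1.22698794e+00,  4.23831601e-01,  1.63068229e+00,  3.44506242e-05,
        1.08860986e+00, -1.90185143e-02]), 'qvel': array([ 0.00028777, -0.0015412 ,  0.00138774,  0.00048889, -0.00041338,
        0.00051872]), 'joint_torque': array([ 2.43309951e-03, -5.44620466e+01, -2.73661602e+01,  6.46405388e-02,
        2.29343941e-02, -1.35127029e-04]), 'ee_pos': array([ 221.64460971, -583.73697671,  193.71053631]), 'orientation': array([-0.37141001,  2.02523456, -2.02211573]), 'ft_force': array([-0.55295173,  0.63475101, -0.04925504]), 'moment': array([ 0.04707795, -0.01418685, -0.02994732]), 'width': 87.8137181853958}
top 457.32477903248684 457.32477903248684 255.4415283433981 184.4839777851372 [-0.04493489  0.          0.          0.          0.        ] [[-1.11323829e-03 -9.95904328e-01  9.04064732e-02  4.01595433e+02]
 [-9.99673459e-01 -1.19968098e-03 -2.55251882e-02 -8.49871906e+01]
 [ 2.55291043e-02 -9.04053675e-02 -9.95577789e-01  1.28792593e+03]
 [ 0.00000000e+00  0.00000000e+00  0.00000000e+00  1.00000000e+00]]
side 472.80145106903774 472.80145106903774 252.16294356792486 200.1956551058062 [-0.03033709  0.          0.          0.          0.        ] [[-8.13416996e-01 -4.06352086e-01  4.16210011e-01 -1.76289924e+01]
 [-5.81323082e-01  5.42791777e-01 -6.06168756e-01  6.93200658e+02]
 [ 2.04025670e-02 -7.35020455e-01 -6.77737904e-01  9.40295070e+02]
 [ 0.00000000e+00  0.00000000e+00  0.00000000e+00  1.00000000e+00]]
```

View pics/top0.png

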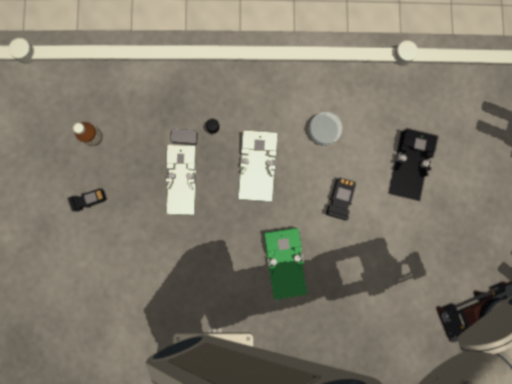

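View pics/side0.png

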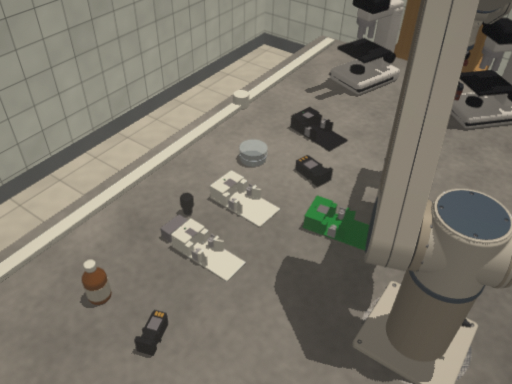

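The top view shows the white narrow dock near (181,180) and the white wide dock near (258,165). One pack is near (341,198) and another near (87,199). The black dock at (412,165) and green dock at (286,262) are look-alikes to leave alone. I'll enlarge crops to check.

Run:
```python
import cv2,numpy as np
t=np.load('top0.npz')['color'][:,:,::-1]; s=np.load('side0.npz')['color'][:,:,::-1]
def crop(im,c0,r0,w,h,k,name):
    c=cv2.resize(im[r0:r0+h,c0:c0+w],None,fx=k,fy=k,interpolation=cv2.INTER_CUBIC)
    for i in range(0,w,10):
        cv2.putText(c,str(c0+i),(i*k,8),0,.3,(0,0,255),1); cv2.line(c,(i*k,10),(i*k,14),(0,0,255),1)
    for i in range(0,h,10): cv2.putText(c,str(r0+i),(0,i*k+3),0,.3,(0,0,255),1)
    cv2.imwrite('pics/'+name,c)
crop(t,160,115,130,110,6,'t_docks.png')
crop(t,310,165,60,60,10,'t_wide.png')
crop(t,55,175,60,45,10,'t_nar.png')
crop(s,155,160,130,120,6,'s_docks.png')
```

```text
(no output)
```

View pics/t_docks.png

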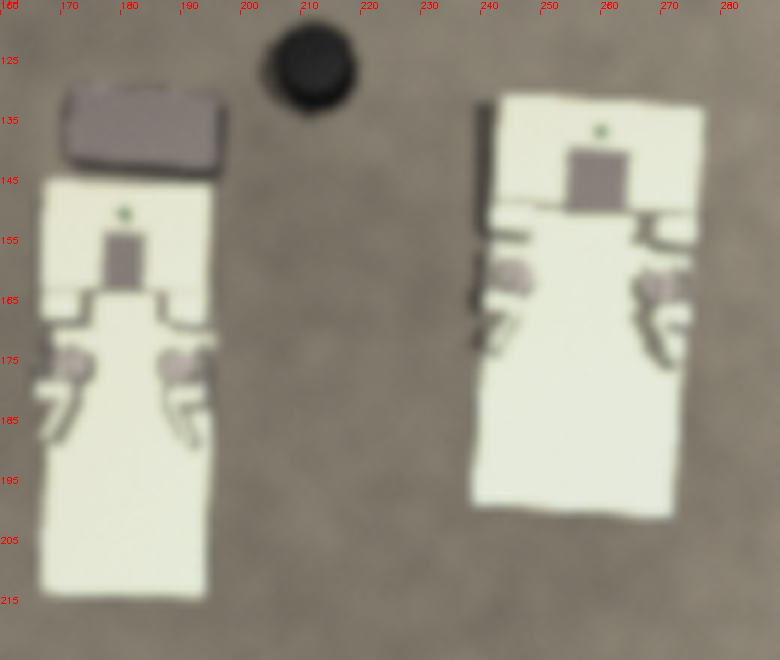

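View pics/t_wide.png

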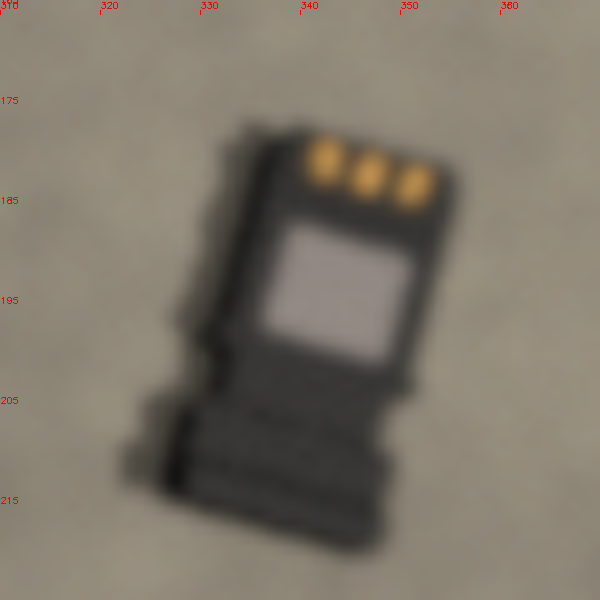

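View pics/t_nar.png

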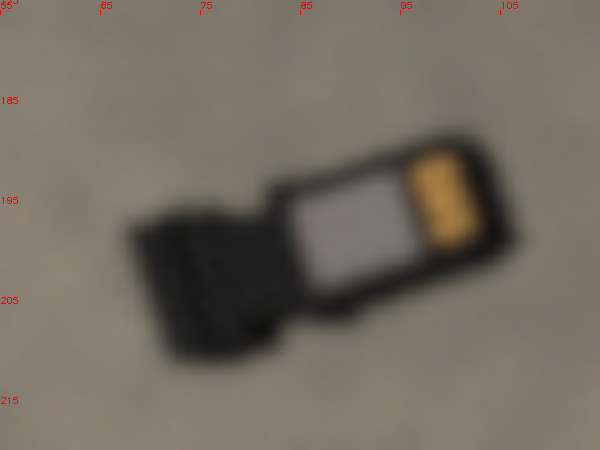

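View pics/s_docks.png

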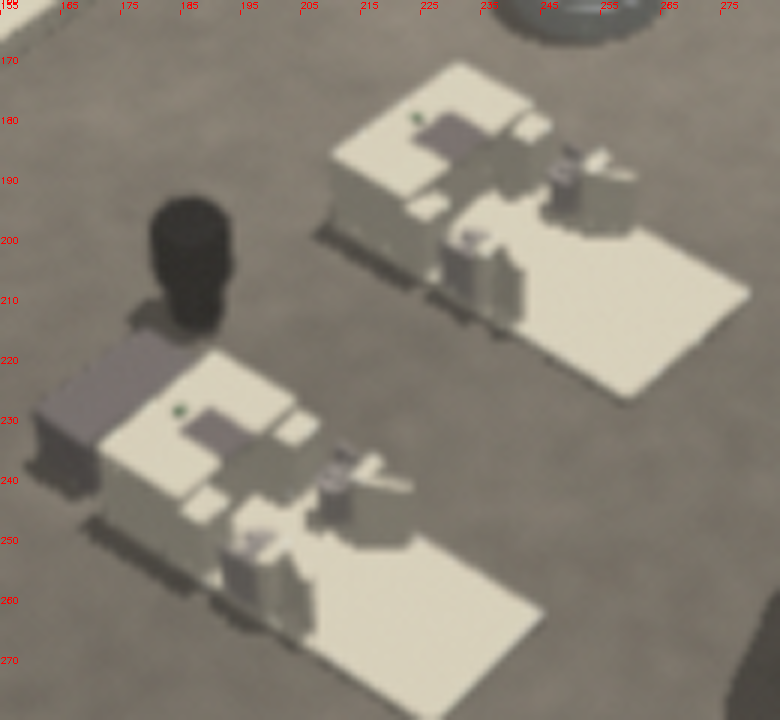

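The crops agree with the descriptions. The wide dock is white, with roof corners (243,131)-(277,133) and apron corners (238,199)-(272,201). The narrow dock is white, with roof corners (167,145)-(195,145) and apron corners (166,214)-(194,215), and the slide box stands behind it. The wide pack is at (341,198) with its nose up, and the narrow pack is at (87,199) with its nose to the right (-y). I'll fit the poses from both cameras, so I need side crops of the packs.

```bash
cat > lib.py <<'E'
import cv2,numpy as np
from scipy.spatial.transform import Rotation as R
from scipy.optimize import least_squares
from workcell import ctrl
def proj(im,P):
    T=np.linalg.inv(im['pose']); P=np.atleast_2d(P).astype(float)
    K=np.array([[im['fx'],0,im['cx']],[0,im['fy'],im['cy']],[0,0,1]],float)
    rv=cv2.Rodrigues(T[:3,:3])[0]
    return cv2.projectPoints(P,rv,T[:3,3],K,np.array(im['dist_coeffs'],float))[0][:,0]
def unproj(im,px,z):
    K=np.array([[im['fx'],0,im['cx']],[0,im['fy'],im['cy']],[0,0,1]],float)
    u=cv2.undistortPoints(np.array(px,float).reshape(-1,1,2),K,np.array(im['dist_coeffs'],float))[:,0]
    d=np.c_[u,np.ones(len(u))]@im['pose'][:3,:3].T; o=im['pose'][:3,3]
    return o+d*((z-o[2])/d[:,2])[:,None]
def load(n): return dict(np.load(n+'.npz'))
def grab(cam,name):
    im=ctrl.get_image(cam); np.savez(name+'.npz',**im); return im
def crop(im,c0,r0,w,h,k,name):
    c=cv2.resize(im['color'][r0:r0+h,c0:c0+w,::-1],None,fx=k,fy=k,interpolation=cv2.INTER_CUBIC)
    for i in range(0,w,10):
        cv2.putText(c,str(c0+i),(i*k,8),0,.3,(0,0,255),1); cv2.line(c,(i*k,10),(i*k,14),(0,0,255),1)
    for i in range(0,h,10): cv2.putText(c,str(r0+i),(0,i*k+3),0,.3,(0,0,255),1)
    cv2.imwrite('pics/'+name,c)
def w2(pose,L):
    x,y,a=pose; c,s=np.cos(a),np.sin(a); L=np.array(L,float)
    return np.c_[x+c*L[:,0]-s*L[:,1],y+s*L[:,0]+c*L[:,1],L[:,2]]
def fit(obs,x0):  # obs: list of (im, local pts, pixels)
    f=lambda p: np.concatenate([(proj(im,w2(p,L))-np.array(px)).ravel() for im,L,px in obs])
    r=least_squares(f,x0,x_scale=[100,100,1],loss='soft_l1'); return r.x,f(r.x).reshape(-1,2)
def cp(pts,c0,r0,k): return [( (x+.5)/k-.5+c0,(y+.5)/k-.5+r0) for x,y in pts]
def plan(pos,yaw,pos_flip=False):
    """shift (cm) & turn to bring TCP to pos with tool z axis along world angle yaw+90deg (jaws across object yaw)"""
    o=ctrl.get_obs(); Rc=R.from_rotvec(o['orientation'])
    out=[]
    for a in (yaw+np.pi/2,yaw-np.pi/2):
        z=np.array([np.cos(a),np.sin(a),0]); y=np.array([0,0,-1.]); x=np.cross(y,z)
        Rt=R.from_matrix(np.c_[x,y,z]); out.append((Rc.inv()*Rt).as_rotvec())
    d=Rc.inv().apply(np.array(pos)-o['ee_pos'])/10
    print('t',round(o['t'],2),'shift cm',d.round(3)); [print(' turn',v.round(4)) for v in out]
    print(' tool axes x',Rc.as_matrix()[:,0].round(3),'z',Rc.as_matrix()[:,2].round(3))
def dockL(hw): return [(68,hw,49),(68,-hw,49),(-120,hw,6),(-120,-hw,6)]
E
python3 - <<'E'
from lib import *
t=load('top0');s=load('side0')
dw=fit([(t,dockL(47),cp([(502,94),(705,108),(471,505),(673,517)],160,115,6)),
 (s,dockL(47),cp([(332,155),(460,62),(630,398),(750,293)],155,160,6))],[580,-90,0]); print(dw)
dn=fit([(t,dockL(38),cp([(45,178),(214,183),(40,597),(207,600)],160,115,6)),
 (s,dockL(38),cp([(100,447),(215,350),(437,719),(545,613)],155,160,6))],[500,150,0]); print(dn)
crop(s,285,140,60,55,10,'s_wide.png'); crop(s,125,300,60,60,10,'s_nar.png')
for nm,(c0,c1,r0,r1) in dict(w=(322,360,172,226),n=(62,112,182,216)).items():
    cc,rr=np.meshgrid(np.arange(c0,c1),np.arange(r0,r1)); z=t['z_map'][r0:r1,c0:c1]
    px=np.c_[cc.ravel(),rr.ravel()]; zz=z.ravel()
    K=np.array([[t['fx'],0,t['cx']],[0,t['fy'],t['cy']],[0,0,1]]);u=cv2.undistortPoints(px.astype(float).reshape(-1,1,2),K,t['dist_coeffs'])[:,0]
    P=np.c_[u*zz[:,None],zz]@t['pose'][:3,:3].T+t['pose'][:3,3]
    m=(P[:,2]>22)&(zz>0); print(nm,m.sum(),np.percentile(P[m,2],[5,50,95]),cv2.minAreaRect(P[m,:2].astype(np.float32)))
E
```

```text
(array([ 5.94044807e+02, -1.24706884e+02, -7.21163703e-02]), array([[-0.23323227, -0.50213914],
       [-0.02458523, -0.26826174],
       [ 0.02929071,  0.00690546],
       [-0.2456378 ,  0.42830641],
       [-0.40232852, -0.3683439 ],
       [-0.02702051, -0.39876801],
       [ 0.27460608,  0.29192896],
       [ 0.89710022, -0.03315343]]))
(array([ 5.54826653e+02,  8.90813540e+01, -2.81573445e-02]), array([[-0.10912068,  0.15517236],
       [-0.47627568,  0.15338836],
       [ 0.28090807, -0.42191327],
       [-0.30798852, -0.14042239],
       [-0.60379849, -0.42397685],
       [ 0.31798337, -0.57189935],
       [ 0.02925842,  0.76470838],
       [ 0.8955696 , -0.31169017]]))
w 793 [28.1845182  32.98222892 44.8584294 ] ((478.3203125, -355.9910888671875), (57.778831481933594, 110.93067932128906), 74.56536865234375)
n 486 [27.79594174 33.23176346 44.76815985] ((475.0712585449219, 346.80718994140625), (40.30954360961914, 92.60453796386719), 20.033559799194336)
```

```bash
ls pics
```

```text
s_docks.png
s_nar.png
s_wide.png
side0.png
t_docks.png
t_nar.png
t_wide.png
top0.png
```

View pics/s_wide.png

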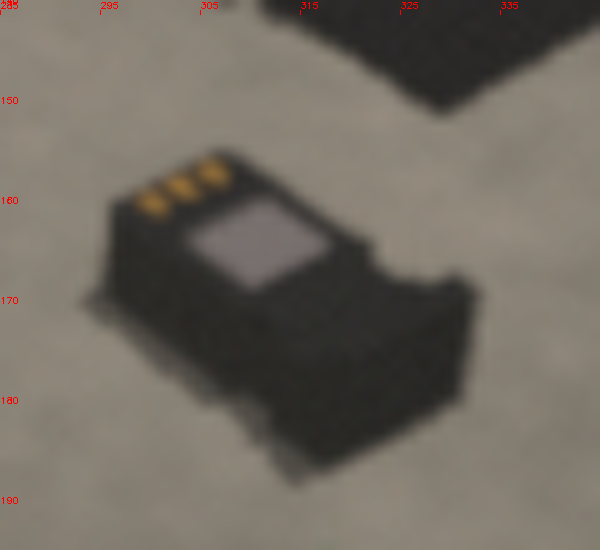

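View pics/s_nar.png

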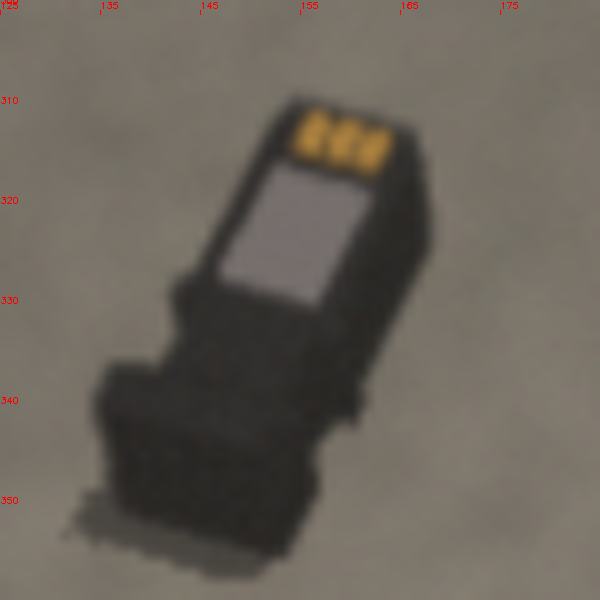

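Pack poses from depth, whose extents match the stated sizes: wide at (478,-356) with yaw -0.27, narrow at (475,347) with yaw -1.22. I'll cross-check the docks with the depth data and measure the bystanders.

```bash
cat >> lib.py <<'E'
def cloud(im):
    h,w=im['z_map'].shape; cc,rr=np.meshgrid(np.arange(w),np.arange(h))
    K=np.array([[im['fx'],0,im['cx']],[0,im['fy'],im['cy']],[0,0,1]],float)
    u=cv2.undistortPoints(np.c_[cc.ravel(),rr.ravel()].astype(float).reshape(-1,1,2),K,np.array(im['dist_coeffs'],float))[:,0]
    z=im['z_map'].ravel()[:,None]; P=np.c_[u*z,z]@im['pose'][:3,:3].T+im['pose'][:3,3]
    P[z[:,0]==0]=np.nan; return P.reshape(h,w,3)
E
python3 - <<'E'
from lib import *
t=load('top0');P=cloud(t);s=load('side0');S=cloud(s)
def rect(Q): return cv2.minAreaRect(Q.astype(np.float32))
for nm,(c0,c1,r0,r1) in dict(dw=(232,282,124,206),dn=(160,202,144,220)).items():
    q=P[r0:r1,c0:c1].reshape(-1,3); col=t['color'][r0:r1,c0:c1].reshape(-1,3).min(1)
    print(nm,'white',rect(q[(col>165)][:,:2]),'roof',rect(q[(q[:,2]>45)&(col>165)][:,:2]), 'apron z',np.median(q[(col>165)&(q[:,2]<15)][:,2]))
for nm,(c0,c1,r0,r1,zz) in dict(bottle=(70,105,115,150,8),dish=(300,350,105,150,20),eye=(200,225,112,140,30),slide=(168,200,126,146,20)).items():
    q=P[r0:r1,c0:c1].reshape(-1,3); q=q[q[:,2]>zz]; print(nm,q[:,:2].min(0).round(),q[:,:2].max(0).round(),np.nanmax(q[:,2]).round())
for nm,xyz,a in (('w',(594,-125),-.072),('n',(555,89),-.028)):
    q=S.reshape(-1,3); d=q[:,:2]-np.array(xyz); m=(abs(d)<140).all(1)
    col=s['color'].reshape(-1,3).min(1); print('side',nm,rect(q[m&(col>165)&(q[:,2]>45)][:,:2]),rect(q[m&(col>165)&(q[:,2]>3)&(abs(d)<110+0*d).all(1)][:,:2]))
E
```

```text
dw white ((568.71875, -122.94601440429688), (75.77561950683594, 193.38905334472656), 79.86763000488281) roof ((612.8363037109375, -127.07713317871094), (91.40740966796875, 98.33613586425781), 87.771728515625) apron z 4.602223280500766
dn white ((529.3634643554688, 90.76898956298828), (73.23888397216797, 186.07791137695312), 87.36495971679688) roof ((593.7996826171875, 88.01950073242188), (57.878047943115234, 74.15603637695312), 0.02644774504005909) apron z 4.498927225282955
bottle [627. 315.] [684. 371.] 124.0
dish [ 630. -359.] [ 719. -269.] 50.0
eye [659. -17.] [694.  19.] 68.0
slide [622.  48.] [671. 123.] 53.0
side w ((611.3757934570312, -124.96343994140625), (93.55253601074219, 102.43037414550781), 87.78469848632812) ((572.8909912109375, -123.28512573242188), (95.60079956054688, 181.5025634765625), 85.9240493774414)
side n ((594.2098999023438, 89.82768249511719), (74.2381591796875, 56.06207275390625), 88.59827423095703) ((533.5035400390625, 92.19993591308594), (76.15360260009766, 177.60081481933594), 88.52305603027344)
```

Both sensors agree. Wide dock origin is about (594,-125) with yaw -0.072, so its seat is (597,-125). Narrow dock origin is about (555,89) with yaw -0.028, so its seat is (558,89). Next I plan the wide grasp at local +12 mm.

Run:
```python
from lib import *
plan([489.9,-359.2,110],-.269)
```

```text
t 0.1 shift cm [-33.051   8.394 -11.467]
 turn [ 6.0000e-04 -2.5098e+00 -1.8000e-03]
 turn [1.400e-03 6.318e-01 4.000e-04]
 tool axes x [-0.935 -0.355 -0.   ] z [ 0.355 -0.935 -0.001]
```

```bash
python3 -m jog '[[1,[-33.05,8.39,-11.47],[0,0.632,0]],[1,[-33.05,8.39,-11.47],[0,0.632,0]],[1,[-33.05,8.39,-11.47],[0,0.632,0]],[1,[-33.05,8.39,-11.47],[0,0.632,0]],[1,[-33.05,8.39,-11.47],[0,0.632,0]],[1,[-33.05,8.39,-11.47],[0,0.632,0]],[1,[-33.05,8.39,-11.47],[0,0.632,0]],[1,[-33.05,8.39,-11.47],[0,0.632,0]]]'
python3 - <<'E'
from lib import *
plan([489.9,-359.2,8],-.269)
E
```

```text
t: 0.9
ee_pos: [492.2, -356.4, 109.1]
orientation: [-0.277, -2.08, 2.077]
ft_force: [-1.0, -0.3, -0.3]
width: 87.7
t 0.9 shift cm [ 0.13  10.111  0.342]
 turn [ 2.3000e-03 -3.1386e+00 -2.0000e-03]
 turn [0.0013 0.003  0.0015]
 tool axes x [-0.965  0.263  0.001] z [-0.263 -0.965 -0.001]
```

```bash
python3 -m jog '[[1,[0,4,0],[0,0,0]],[1,[0,4,0],[0,0,0]],[1,[0,4,0],[0,0,0]]]'
python3 - <<'E'
from lib import *
plan([489.9,-359.2,8],-.269)
t=grab('top','top1'); crop(t,310,155,70,70,8,'t1.png')
E
```

```text
t: 1.2
ee_pos: [489.0, -359.7, 70.2]
orientation: [-0.279, -2.078, 2.075]
ft_force: [0.7, -0.5, -0.1]
width: 87.6
t 1.2 shift cm [-0.085  6.219 -0.065]
 turn [-3.8000e-03  3.1409e+00  1.3000e-03]
 turn [ 0.0008 -0.0007  0.0024]
 tool axes x [-0.964  0.266  0.002] z [-0.266 -0.964 -0.001]
```

View pics/t1.png

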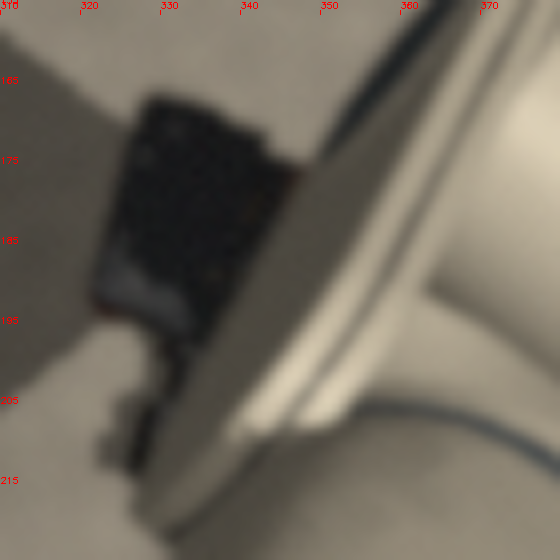

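The arm hides the pack in the top view, with only its left rear edge visible near (330,205). The TCP is on target within 1 mm, so I descend and grip.

```bash
python3 -m jog '[[1,[-0.05,3,0],[0,0,0]],[1,[-0.05,6.2,0],[0,0,0]],[1,[-0.05,6.2,0],[0,0,0]],[0,[-0.05,6.2,0],[0,0,0]],[0,[-0.05,6.2,0],[0,0,0]],[0,[-0.05,6.2,0],[0,0,0]],[0,[-0.05,6.2,0],[0,0,0]],[0,[-0.05,6.2,0],[0,0,0]]]'
python3 -m jog '[[0,[0,0,0],[0,0,0]],[0,[0,0,0],[0,0,0]]]'
```

```text
t: 2.05
ee_pos: [491.0, -360.2, 9.4]
orientation: [-0.282, -2.077, 2.079]
ft_force: [-0.4, 0.9, -0.1]
width: 51.2
t: 2.25
ee_pos: [490.7, -359.9, 8.7]
orientation: [-0.281, -2.078, 2.078]
ft_force: [-0.1, -0.2, -0.2]
width: 34.9
```

Run:
```python
from lib import *
o=ctrl.get_obs(); print(o['width'],o['t'],o['ft_force'])
s=grab('side','s1'); crop(s,270,110,90,90,6,'s1.png')
```

```text
34.8781628551081 2.25 [-0.09462205 -0.1836941  -0.16654515]
```

View pics/s1.png

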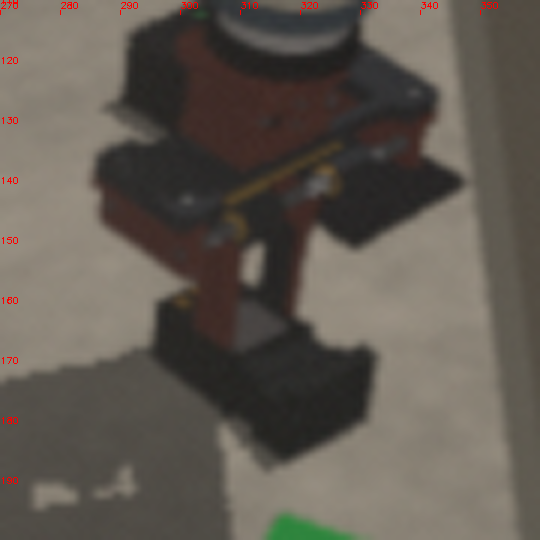

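Run:
```python
from lib import *
s=load('s1'); o=ctrl.get_obs(); Rm=R.from_rotvec(o['orientation']).as_matrix()
for off in (-17.4,17.4):
  for up in (0,19,40,60): print(off,up,proj(s,o['ee_pos']+Rm[:,2]*off-Rm[:,1]*up).round(1))
L=[(55,29,0),(55,-29,0),(-55,29,0),(-55,-29,0),(55,26,34),(55,-26,34),(-55,29,46),(-55,-29,46)]
print(proj(s,w2((478.3,-356,-.269),L)).round(1))
P=cloud(s); q=P.reshape(-1,3)
for c,r in ((305,165),(307,160),(316,165),(300,165),(300,168),(305,170),(297,160),(308,150)): print(c,r,P[r,c].round(1))
```

```text
-17.4 0 [[305.5 172.6]]
-17.4 19 [[306.1 167.8]]
-17.4 40 [[306.8 162.5]]
-17.4 60 [[307.4 157.3]]
17.4 0 [[313.5 168.3]]
17.4 19 [[314.1 163.6]]
17.4 40 [[314.9 158.2]]
17.4 60 [[315.6 153. ]]
[[293.3 169.5]
 [306.5 162.6]
 [317.8 187.6]
 [331.1 180. ]
 [294.8 160.6]
 [306.8 154.5]
 [319.6 175.9]
 [333.2 168.4]]
305 165 [ 495.4 -333.7   44.6]
307 160 [ 486.3 -324.5   73.8]
316 165 [ 473.3 -364.6   35.6]
300 165 [ 515.  -338.7   32. ]
300 168 [ 513.3 -337.7   21.6]
305 170 [ 491.8 -330.7   28.6]
297 160 [ 534.5 -352.3   34. ]
308 150 [ 488.8 -328.1  107.7]
```

```bash
python3 - <<'E'
from lib import *
s=load('s1'); P=cloud(s)
for c,r in ((290,148),(300,157),(304,158),(303,163),(304,166),(304,168),(304,169),(309,166),(309,168),(318,160),(319,150),(318,163),(320,168),(340,147)): print(c,r,P[r,c].round(1),s['color'][r,c])
E
python3 -m jog '[[0,[0,0,0],[0,0,0]]]'
python3 - <<'E'
from lib import *
s=grab('side','s2'); crop(s,285,140,55,50,12,'s2.png')
E
```

```text
290 148 [ 527.1 -287.3  121.8] [73 57 52]
300 157 [ 556.1 -411.9   -0.6] [117 108  98]
304 158 [ 502.8 -336.1   66.5] [62 43 38]
303 163 [ 504.7 -337.1   45.8] [62 43 39]
304 166 [ 498.7 -334.2   38.7] [46 39 35]
304 168 [ 498.8 -336.1   29.7] [39 38 35]
304 169 [ 500.3 -339.9   22.5] [40 38 36]
309 166 [ 489.6 -350.1   33. ] [70 62 59]
309 168 [ 482.6 -337.5   36.6] [54 52 50]
318 160 [ 473.7 -374.7   48.6] [66 50 45]
319 150 [ 477.2 -379.1   82.6] [56 41 38]
318 163 [ 473.6 -377.6   35.1] [46 43 41]
320 168 [ 456.5 -359.9   34.9] [44 45 42]
340 147 [ 475.8 -538.4    1.5] [142 134 121]
t: 2.4
ee_pos: [490.6, -359.8, 8.5]
orientation: [-0.281, -2.078, 2.077]
ft_force: [0.7, 1.4, 0.7]
width: 23.5
```

View pics/s2.png

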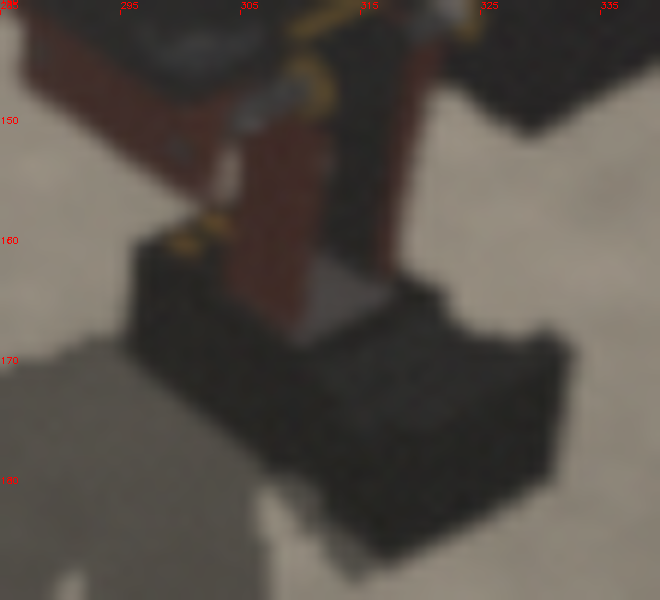

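Run:
```python
from lib import *
s=load('s2'); P=cloud(s); o=ctrl.get_obs(); Rm=R.from_rotvec(o['orientation']).as_matrix()
print(o['ee_pos'],o['width'],o['qpos'],o['joint_torque'])
for c,r in ((293,150),(297,152),(299,154),(301,155),(302,156),(290,146),(307,163),(308,165),(309,166),(309,167),(310,168)): print(c,r,P[r,c].round(1), ((P[r,c]-o['ee_pos'])@Rm).round(1))
```

```text
[ 490.54653201 -359.83769584    8.47597077] 19.161874281691034 [-6.52447634e-01  6.54093359e-01  1.75726843e+00 -1.81662475e-07
  7.30421016e-01  1.18753299e+00] [ 3.61053862e-03 -5.87038064e+01 -1.85770547e+01  2.75404612e-02
 -6.05439744e-02  5.41876466e-05]
293 150 [ 513.8 -282.2  123.6] [  -1.8 -115.1  -81.1]
297 152 [ 496.9 -276.   127.8] [  16.2 -119.3  -82.6]
299 154 [ 490.5 -277.4  122.7] [  22.  -114.2  -79.5]
301 155 [ 481.7 -273.3  125.6] [  31.6 -117.1  -81. ]
302 156 [ 479.4 -275.7  121.7] [  33.2 -113.2  -78.2]
290 146 [ 526.1 -284.4  131.1] [ -14.2 -122.6  -82.2]
307 163 [ 491.4 -337.4   51.9] [  5.2 -43.4 -21.9]
308 165 [ 487.1 -337.3   46.2] [  9.3 -37.7 -20.8]
309 166 [ 484.  -338.6   43. ] [ 12.  -34.6 -18.7]
309 167 [ 486.1 -344.    34.7] [  8.5 -26.2 -14.1]
310 168 [ 478.  -335.    40.4] [ 18.7 -31.9 -20.6]
```

The fingers went past 53 mm with no force, and the side view shows their tips at pack-top height (35-40 mm) while the state says z = 8.5. That conflicts, so I open, raise and check the tip position in the images.

```bash
python3 -m jog '[[0.3,[0,-5,0],[0,0,0]],[0.3,[0,-10,0],[0,0,0]],[0.3,[0,-10,0],[0,0,0]],[0.3,[0,-10,0],[0,0,0]]]'
python3 - <<'E'
from lib import *
s=grab('side','s3'); P=cloud(s); o=ctrl.get_obs(); Rm=R.from_rotvec(o['orientation']).as_matrix()
print(o['ee_pos'],o['width'],proj(s,o['ee_pos']),[proj(s,o['ee_pos']+Rm[:,2]*k).round(1) for k in(-20,20)])
crop(s,270,80,80,110,7,'s3.png')
E
```

```text
t: 2.85
ee_pos: [491.3, -360.4, 109.9]
orientation: [-0.284, -2.077, 2.08]
ft_force: [-0.3, 0.5, -0.3]
width: 26.3
[ 490.30736012 -359.68711222  108.42389661] 25.935796577819385 [[312.96419147 144.56582748]] [array([[308.2, 147. ]]), array([[317.7, 142.2]])]
```

View pics/s3.png

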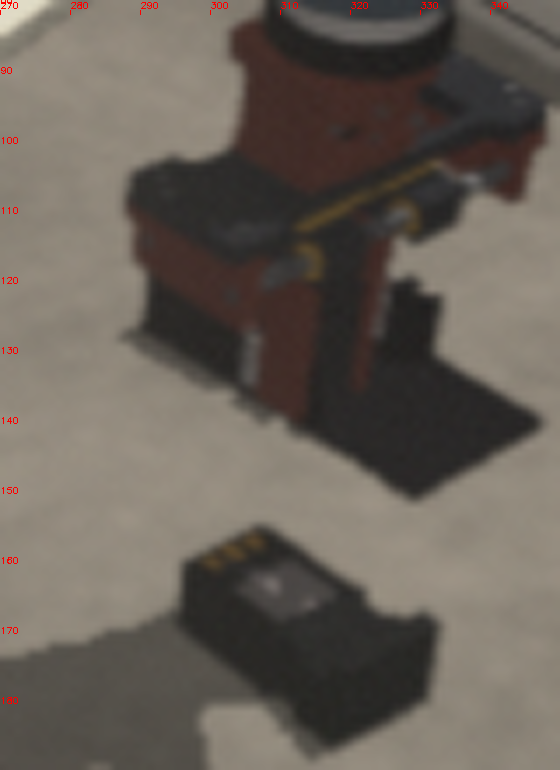

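Run:
```python
from lib import *
s=load('s3'); P=cloud(s); o=ctrl.get_obs(); Rm=R.from_rotvec(o['orientation']).as_matrix()
T=(P-o['ee_pos'])@Rm
for c in (305,307,309,311,313,315,320,321):
    print(c,[(r,*T[r,c].round(0).astype(int)) for r in range(130,145,1) if abs(T[r,c]).max()<130])
```

```text
305 [(142, np.int64(-125), np.int64(106), np.int64(101)), (143, np.int64(-121), np.int64(106), np.int64(96)), (144, np.int64(-122), np.int64(112), np.int64(99))]
307 [(130, np.int64(-13), np.int64(-53), np.int64(-20)), (131, np.int64(-12), np.int64(-51), np.int64(-20)), (132, np.int64(-9), np.int64(-50), np.int64(-23)), (133, np.int64(-11), np.int64(-44), np.int64(-20)), (134, np.int64(-10), np.int64(-42), np.int64(-21)), (135, np.int64(-8), np.int64(-40), np.int64(-23)), (136, np.int64(-7), np.int64(-37), np.int64(-23)), (137, np.int64(-6), np.int64(-34), np.int64(-24)), (141, np.int64(-125), np.int64(105), np.int64(110)), (142, np.int64(-122), np.int64(107), np.int64(108)), (143, np.int64(-117), np.int64(106), np.int64(102)), (144, np.int64(-114), np.int64(107), np.int64(100))]
309 [(130, np.int64(-5), np.int64(-58), np.int64(-20)), (131, np.int64(-4), np.int64(-55), np.int64(-21)), (132, np.int64(-5), np.int64(-50), np.int64(-18)), (133, np.int64(-1), np.int64(-51), np.int64(-23)), (134, np.int64(0), np.int64(-48), np.int64(-23)), (135, np.int64(1), np.int64(-45), np.int64(-24)), 
[... 2293 characters left out ...]
int64(-105), np.int64(111), np.int64(129)), (144, np.int64(-97), np.int64(107), np.int64(121))]
320 [(130, np.int64(9), np.int64(-52), np.int64(13)), (131, np.int64(8), np.int64(-47), np.int64(14)), (132, np.int64(7), np.int64(-42), np.int64(16)), (133, np.int64(9), np.int64(-41), np.int64(14)), (134, np.int64(9), np.int64(-37), np.int64(14)), (135, np.int64(10), np.int64(-34), np.int64(15))]
321 [(130, np.int64(12), np.int64(-54), np.int64(13)), (131, np.int64(10), np.int64(-48), np.int64(16)), (132, np.int64(12), np.int64(-46), np.int64(15)), (133, np.int64(13), np.int64(-43), np.int64(14)), (134, np.int64(12), np.int64(-38), np.int64(16)), (135, np.int64(10), np.int64(-32), np.int64(19))]
```

Both fingertips end about 31 mm behind the reported TCP along the tool, while sideways they agree within 2 mm. So the real tips are about 31 mm higher than the state says, which explains the missed grip. The pack did not move. I'll apply that offset and re-grip at reported z of about -21 (tip about 10 mm), stepping down in stages and watching the force.

```bash
python3 -m jog '[[1,[0,0,0],[0,0,0]],[1,[0,0,0],[0,0,0]],[1,[0,0,0],[0,0,0]],[1,[0,0,0],[0,0,0]],[1,[0,0,0],[0,0,0]],[1,[0,0,0],[0,0,0]],[1,[0,5,0],[0,0,0]],[1,[0,8,0],[0,0,0]]]'
python3 -m jog '[[1,[0,1.5,0],[0,0,0]],[1,[0,2.5,0],[0,0,0]],[1,[0,2.5,0],[0,0,0]]]'
python3 - <<'E'
from lib import *
o=ctrl.get_obs();print(o['ee_pos'],o['ft_force'],o['width'])
s=grab('side','s4'); crop(s,280,120,60,70,10,'s4.png')
E
```

```text
t: 3.7
ee_pos: [490.3, -359.7, 27.2]
orientation: [-0.281, -2.078, 2.078]
ft_force: [0.8, -0.2, -0.0]
width: 86.1
t: 4.0
ee_pos: [490.4, -359.8, 3.0]
orientation: [-0.28, -2.078, 2.077]
ft_force: [-0.6, -0.1, -0.3]
width: 87.4
[ 490.38448094 -359.75740325    2.97668326] [-0.55235344 -0.06130686 -0.31358762] 87.36128707467381
```

View pics/s4.png

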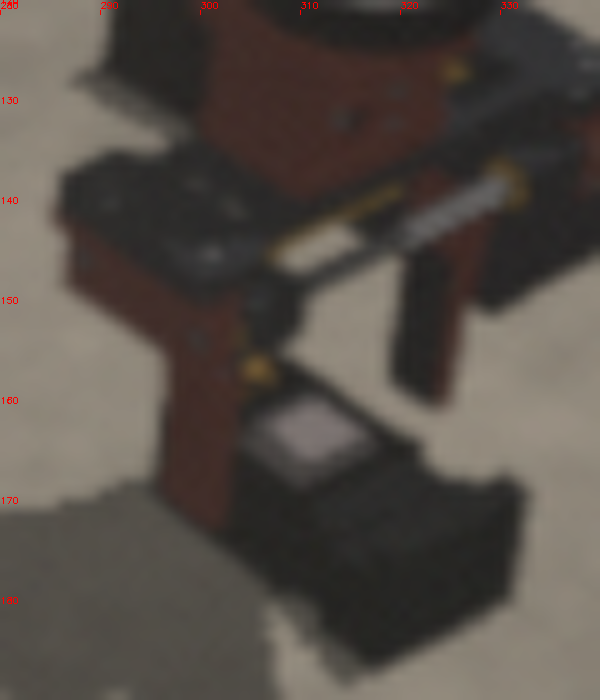

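The fingers now straddle the pack, with the near tip at (300,172) and the far tip at (323,160), still well above the bench. I lower the rest of the way and grip.

```bash
python3 - <<'E'
from lib import *
s=load('s4'); P=cloud(s); o=ctrl.get_obs(); Rm=R.from_rotvec(o['orientation']).as_matrix()
T=(P-o['ee_pos'])@Rm
for c in (298,300,302,321,323): print(c,[(r,*map(int,T[r,c])) for r in range(156,176) if T[r,c][1]<-10 and abs(T[r,c]).max()<80][-4:])
E
python3 -m jog '[[1,[0,1.5,0],[0,0,0]],[1,[0,2.2,0],[0,0,0]],[1,[0,2.2,0],[0,0,0]]]'
```

```text
298 [(167, -2, -41, -51), (168, 1, -41, -54), (169, 1, -37, -54), (170, 1, -33, -54)]
300 [(168, 6, -43, -51), (169, 7, -40, -52), (170, 8, -37, -52), (171, 7, -32, -51)]
302 [(169, 12, -42, -49), (170, 13, -38, -48), (171, 11, -32, -46), (172, 12, -29, -46)]
321 [(172, 54, -38, -9), (173, 63, -44, -18), (174, 65, -43, -21), (175, 65, -38, -20)]
323 [(172, 64, -45, -11), (173, 66, -43, -13), (174, 68, -42, -15), (175, 68, -38, -15)]
t: 4.35
ee_pos: [490.0, -359.5, -19.3]
orientation: [-0.28, -2.078, 2.076]
ft_force: [-0.6, -0.9, 0.2]
width: 87.3
```

```bash
python3 -m jog '[[0,[0,0,0],[0,0,0]],[0,[0,0,0],[0,0,0]],[0,[0,0,0],[0,0,0]],[0,[0,0,0],[0,0,0]],[0,[0,0,0],[0,0,0]],[0,[0,0,0],[0,0,0]],[0,[0,0,0],[0,0,0]]]'
```

```text
t: 5.05
ee_pos: [490.7, -360.0, -18.2]
orientation: [-0.282, -2.078, 2.078]
ft_force: [-0.9, -0.5, 2.6]
width: 52.8
```

Gripped at 52.8 mm. Lift.

```bash
python3 -m jog '[[0,[0,-3,0],[0,0,0]],[0,[0,-7,0],[0,0,0]],[0,[0,-9,0],[0,0,0]],[0,[0,-9,0],[0,0,0]],[0,[0,-9,0],[0,0,0]]]'
python3 - <<'E'
from lib import *
plan([524.7,-119.7,71],-.072)
E
```

```text
t: 5.55
ee_pos: [490.1, -359.5, 70.9]
orientation: [-0.281, -2.078, 2.077]
ft_force: [0.1, 0.3, -3.3]
width: 53.1
t 5.55 shift cm [  3.048  -0.    -24.04 ]
 turn [-8.0000e-04  2.9444e+00  4.0000e-04]
 turn [ 0.0003 -0.1972  0.0005]
 tool axes x [-0.964  0.266  0.001] z [-0.266 -0.964 -0.   ]
```

```bash
python3 -m jog '[[0,[0.4,0,-3],[0,-0.02,0]],[0,[0.9,0,-7],[0,-0.06,0]],[0,[1.4,0,-11],[0,-0.1,0]],[0,[1.9,0,-15],[0,-0.13,0]],[0,[2.4,0,-19],[0,-0.16,0]],[0,[2.8,0,-22.5],[0,-0.18,0]],[0,[3.05,0,-24],[0,-0.197,0]],[0,[3.05,0,-24],[0,-0.197,0]]]'
python3 -m jog '[[0,[0,0,0],[0,0,0]],[0,[0,0,0],[0,0,0]]]'
python3 - <<'E'
from lib import *
t=grab('top','t5'); s=grab('side','s5'); crop(t,220,110,90,110,6,'t5.png'); crop(s,200,90,110,130,6,'s5.png')
plan([524.7,-119.7,-13],-.072)
E
```

```text
t: 6.35
ee_pos: [523.9, -118.5, 70.0]
orientation: [-0.072, -2.186, 2.184]
ft_force: [0.5, -0.9, -2.4]
width: 52.9
t: 6.55
ee_pos: [524.7, -121.5, 71.1]
orientation: [-0.079, -2.183, 2.184]
ft_force: [0.2, 0.5, -4.1]
width: 53.4
t 6.65 shift cm [ 0.022  8.435 -0.189]
 turn [-4.0000e-04  3.1397e+00 -2.0000e-04]
 turn [-0.0001 -0.0019  0.0003]
 tool axes x [-0.997  0.074  0.   ] z [-0.074 -0.997  0.   ]
```

View pics/t5.png

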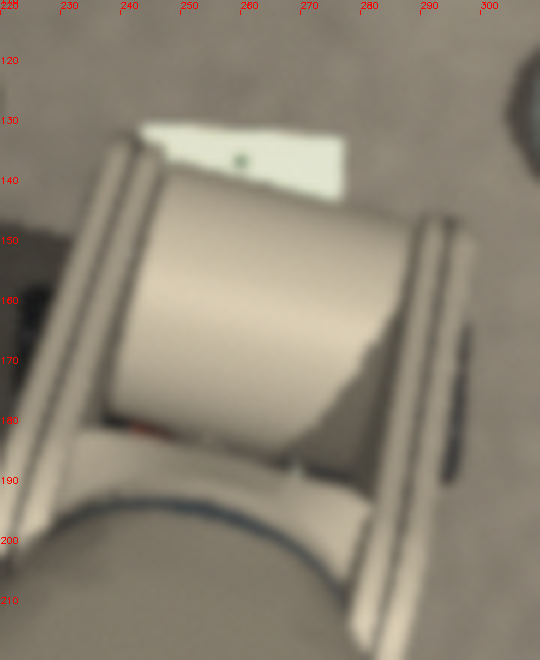

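View pics/s5.png

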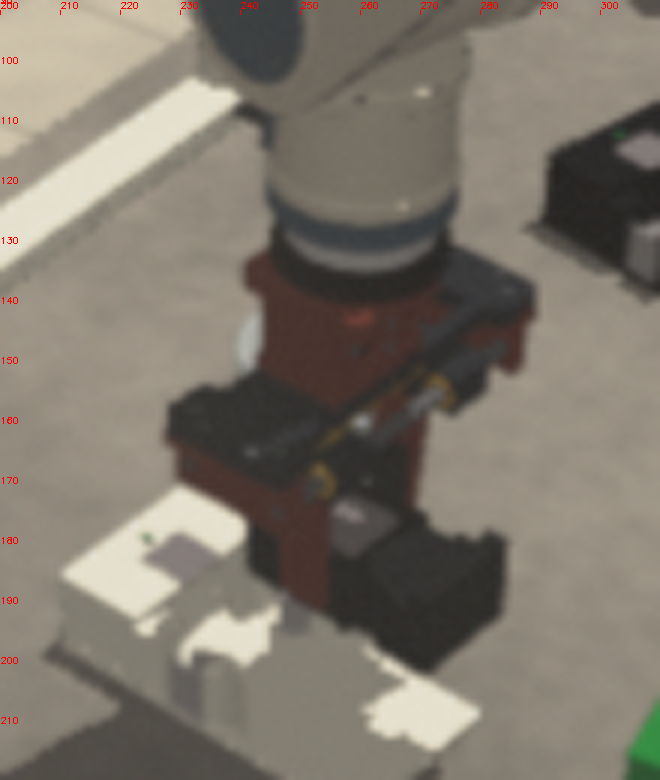

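Run:
```python
from lib import *
s=load('s5')
L=np.array([(-55,29,0),(-55,-29,0),(-55,29,46),(-55,-29,46),(-43,-29,46)],float)
obs=np.array(cp([(430,672),(500,605),(507,538)],200,90,6)); idx=[0,1,3]
def f(p): 
    q=L.copy(); W=w2((p[0],p[1],-.074),q); W[:,2]+=p[2]; return (proj(s,W)[idx]-obs).ravel()
r=least_squares(f,[512,-120,90]); print(r.x,r.fun)
P=cloud(s).reshape(-1,3); col=s['color'].reshape(-1,3).max(1)
m=(col<70)&(abs(P[:,0]-500)<70)&(abs(P[:,1]+120)<45)&(P[:,2]>80)&(P[:,2]<150)
a=-.074; d=P[m]-[512.2,-120.6,0]; loc=np.c_[d[:,0]*np.cos(a)+d[:,1]*np.sin(a),-d[:,0]*np.sin(a)+d[:,1]*np.cos(a),d[:,2]]
b=loc[loc[:,0]<-45]; print(len(b),'rear face x',np.percentile(loc[:,0],[1,3,10]),'ridge top z',np.percentile(b[:,2],[90,97]),'y range',np.percentile(b[:,1],[2,98]), 'z min',np.percentile(b[:,2],[2,5]))
```

```text
[ 556.78907751 -195.54123972   16.33996899] [-0.25706034 -0.47475868  0.19893068  0.62373134  0.06301721 -0.13429806]
218 rear face x [-57.32398215 -56.94755912 -55.944777  ] ridge top z [136.21090093 138.15071136] y range [-21.67085888  31.42841319] z min [96.99144847 98.88842258]
```

The side-view depth puts the held pack's rear face at -56 mm and its ridge top at about 137 mm, which matches the plan within 2 mm. I lower it onto the apron in stages.

```bash
python3 -m jog '[[0,[0,3,-0.12],[0,0,0]],[0,[0,6,-0.12],[0,0,0]],[0,[0,7.6,-0.12],[0,0,0]],[0,[0,7.6,-0.12],[0,0,0]],[0,[0,7.6,-0.12],[0,0,0]]]'
python3 - <<'E'
from lib import *
s=grab('side','s6'); crop(s,200,110,110,115,6,'s6.png')
plan([524.7,-119.7,-13],-.072)
E
```

```text
t: 7.15
ee_pos: [525.2, -119.9, -4.3]
orientation: [-0.08, -2.184, 2.184]
ft_force: [0.3, -0.1, -3.6]
width: 53.0
t 7.2 shift cm [ 0.108  0.929 -0.013]
 turn [ 1.8000e-03  3.1406e+00 -3.0000e-04]
 turn [-0.0002 -0.001  -0.0012]
 tool axes x [-0.997  0.073 -0.001] z [-0.073 -0.997  0.   ]
```

View pics/s6.png

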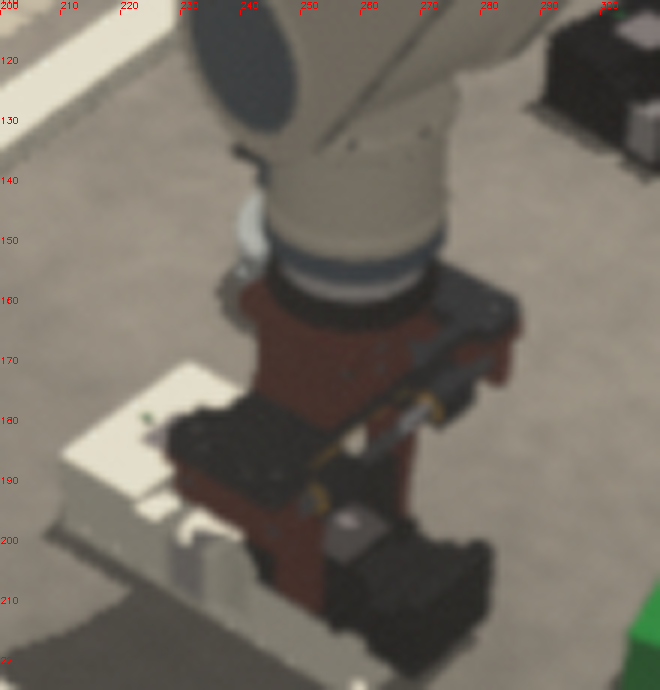

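The pack is just above the apron and clear of the walls. Final lowering.

```bash
python3 -m jog '[[0,[0.05,0.5,0],[0,0,0]],[0,[0.05,0.8,0],[0,0,0]],[0,[0.05,0.85,0],[0,0,0]]]'; python3 -m jog '[[0,[0,0.1,0],[0,0,0]],[0,[0,0.1,0],[0,0,0]]]'
```

```text
t: 7.5
ee_pos: [525.1, -119.4, -12.2]
orientation: [-0.08, -2.185, 2.186]
ft_force: [-2.9, -0.5, 9.1]
width: 52.9
t: 7.7
ee_pos: [525.1, -119.4, -12.2]
orientation: [-0.08, -2.185, 2.186]
ft_force: [-5.1, -0.0, 14.5]
width: 53.1
```

It's on the floor (14 N down). Release, rise and back off behind the pack.

```bash
python3 -m jog '[[0.7,[0,0,0],[0,0,0]],[0.7,[0,0,0],[0,0,0]],[0.75,[0,0,0],[0,0,0]],[0.75,[0,-3,0],[0,0,0]],[0.75,[0,-7,0],[0,0,0]],[0.25,[0,-7,0],[0,0,0]],[0.25,[4,-7,0],[0,0,0]],[0.25,[8,-7,0],[0,0,0]]]'
python3 - <<'E'
from lib import *
plan([430.4,-113,-14],-.072)
t=grab('top','t7'); s=grab('side','s7'); crop(t,220,110,80,120,6,'t7.png'); crop(s,200,140,110,100,6,'s7.png')
E
```

```text
t: 8.5
ee_pos: [444.4, -113.4, 55.8]
orientation: [-0.079, -2.185, 2.186]
ft_force: [-0.3, -0.3, 0.2]
width: 45.3
t 8.5 shift cm [1.411 6.982 0.064]
 turn [-1.6000e-03 -3.1412e+00  4.0000e-04]
 turn [-0.0002  0.0004 -0.001 ]
 tool axes x [-0.997  0.072 -0.001] z [-0.072 -0.997  0.   ]
```

View pics/t7.png

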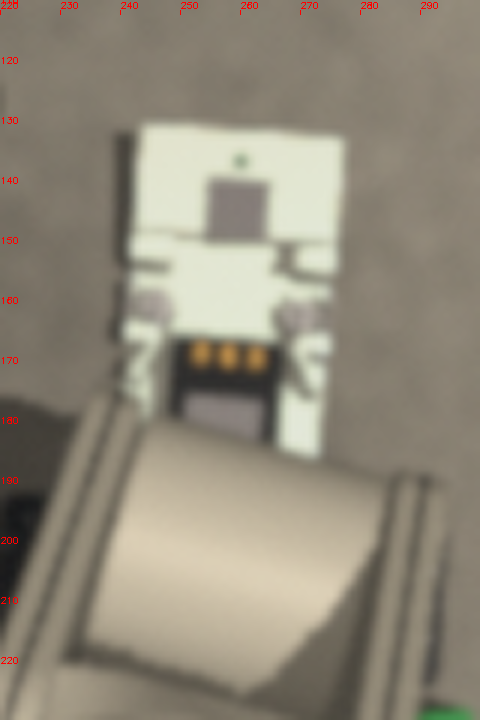

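View pics/s7.png

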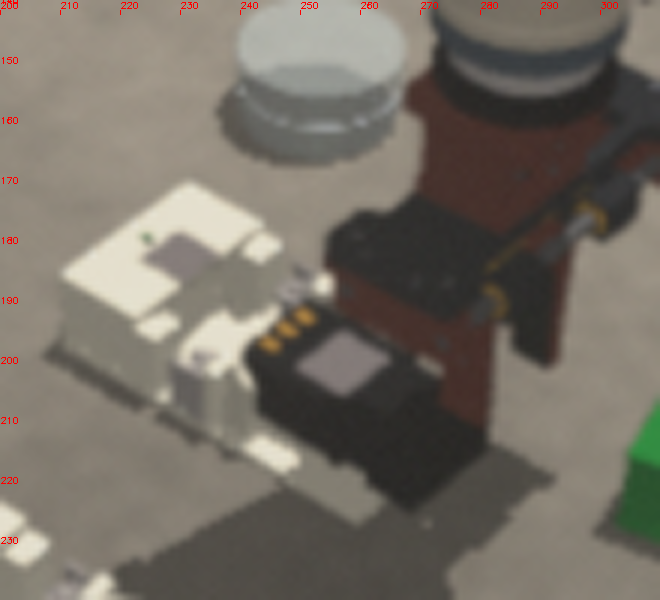

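The pack's nose (172-278 in the crop, centre 225) sits midway between the rollers (152 and 298), lined up with the channel. Next I go behind it and down.

```bash
python3 -m jog '[[0.25,[1.5,0,0],[0,0,0]],[0.25,[1.5,3,0],[0,0,0]],[0.25,[1.5,6,0],[0,0,0]],[0.25,[1.5,7,0],[0,0,0]],[0.25,[1.5,7,0],[0,0,0]]]'
python3 -m jog '[[0.25,[-1,0,0],[0,0,0]],[0.25,[-2,0,0],[0,0,0]],[0.25,[-2,0,0],[0,0,0]]]'
```

```text
t: 9.1
ee_pos: [429.1, -112.1, -15.3]
orientation: [-0.075, -2.184, 2.182]
ft_force: [-0.6, -0.0, -0.6]
width: 21.7
t: 9.4
ee_pos: [453.0, -114.4, -12.8]
orientation: [-0.083, -2.186, 2.188]
ft_force: [0.2, 0.1, 0.3]
width: 22.0
```

```bash
python3 -m jog '[[0.25,[-1,0,0],[0,0,0]],[0.25,[-2,0,0],[0,0,0]],[0.25,[-3,0,0],[0,0,0]],[0.25,[-4,0,0],[0,0,0]],[0.25,[-5,0,0],[0,0,0]],[0.25,[-5.5,0,0],[0,0,0]],[0.25,[-5.5,0,0],[0,0,0]]]'
python3 - <<'E'
from lib import *
o=ctrl.get_obs();print(o['ee_pos'],o['ft_force'])
t=grab('top','t8'); s=grab('side','s8'); crop(t,220,110,80,120,6,'t8.png'); crop(s,200,140,110,100,6,'s8.png')
E
```

```text
t: 10.1
ee_pos: [506.2, -118.0, -13.7]
orientation: [-0.081, -2.185, 2.186]
ft_force: [0.0, 0.3, 0.1]
width: 21.6
[ 506.16086627 -117.96531514  -13.69859157] [0.02675079 0.32407772 0.05727877]
```

View pics/s8.png

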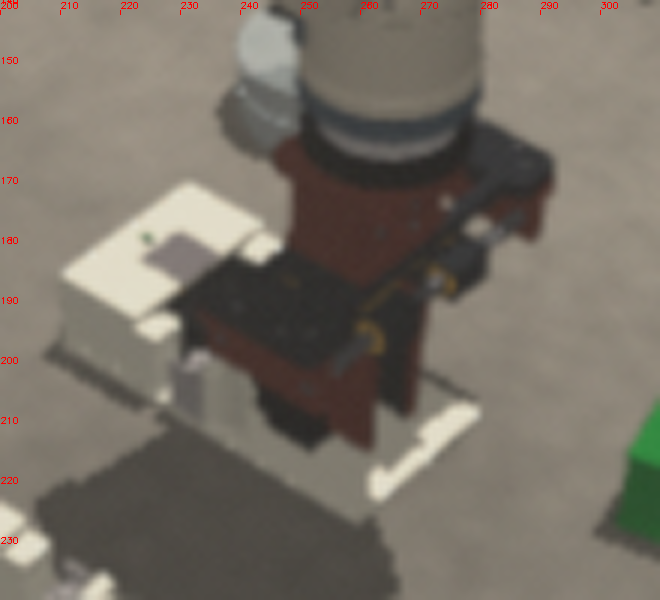

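The pack is sliding in ahead of the fingers, with little force so far. I push on over the hump.

```bash
python3 -m jog '[[0.25,[-0.4,0,0],[0,0,0]],[0.25,[-0.8,0,0],[0,0,0]],[0.25,[-1.2,0,0],[0,0,0]],[0.25,[-1.5,0,0],[0,0,0]],[0.25,[-1.8,0,0],[0,0,0]],[0.25,[-1.8,0,0],[0,0,0]]]'
python3 -m jog '[[0.25,[-0.3,0,0],[0,0,0]],[0.25,[-0.5,0,0],[0,0,0]],[0.25,[-0.6,0,0],[0,0,0]],[0.25,[-0.6,0,0],[0,0,0]]]'
```

```text
t: 10.8
ee_pos: [518.8, -118.4, -14.5]
orientation: [-0.071, -2.183, 2.18]
ft_force: [-4.0, -0.2, -2.4]
width: 21.9
t: 11.2
ee_pos: [529.9, -119.7, -13.6]
orientation: [-0.081, -2.185, 2.186]
ft_force: [0.0, 0.2, -0.3]
width: 22.0
```

```bash
python3 -m jog '[[0.25,[-0.15,0,0],[0,0,0]],[0.25,[-0.3,0,0],[0,0,0]],[0.25,[-0.3,0,0],[0,0,0]]]'; python3 -m jog '[[0.25,[-0.15,0,0],[0,0,0]],[0.25,[-0.3,0,0],[0,0,0]],[0.25,[-0.3,0,0],[0,0,0]]]'
```

```text
t: 11.5
ee_pos: [532.1, -119.8, -13.8]
orientation: [-0.08, -2.185, 2.185]
ft_force: [-0.1, -0.4, -0.1]
width: 21.8
t: 11.8
ee_pos: [533.6, -119.7, -14.0]
orientation: [-0.076, -2.184, 2.183]
ft_force: [-3.9, -0.5, 2.2]
width: 21.9
```

There's resistance again at 533.6, past the snap and close to the expected home TCP of 532. I back off, rise and look.

```bash
python3 -m jog '[[0.25,[-0.1,0,0],[0,0,0]],[0.25,[-0.1,0,0],[0,0,0]],[0.25,[2,0,0],[0,0,0]],[0.25,[3,-4,0],[0,0,0]],[0.25,[5,-9,0],[0,0,0]],[0.25,[10,-12,0],[0,0,0]],[0.25,[12,-12,0],[0,0,0]],[0.25,[12,-12,0],[0,0,0]]]'
python3 - <<'E'
from lib import *
t=grab('top','t9'); s=grab('side','s9'); crop(t,225,115,60,100,7,'t9.png'); crop(s,200,140,110,100,6,'s9.png')
E
```

```text
t: 12.6
ee_pos: [412.1, -110.8, 107.1]
orientation: [-0.08, -2.184, 2.185]
ft_force: [0.4, 0.1, -0.3]
width: 22.1
```

View pics/t9.png

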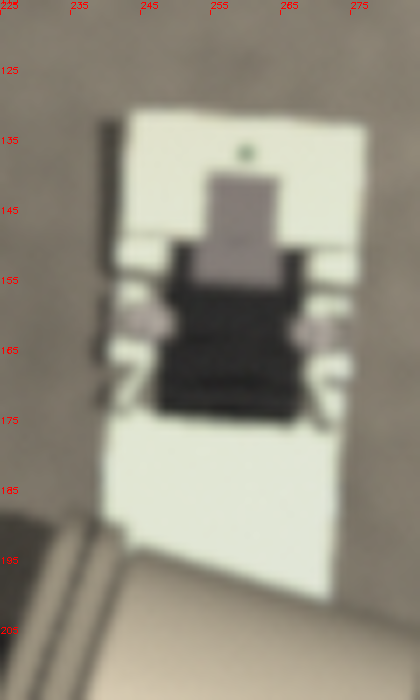

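View pics/s9.png

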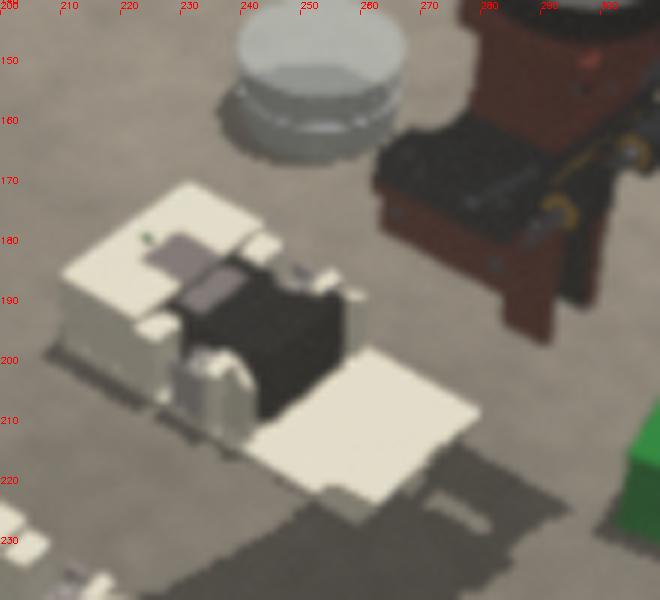

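The wide pack is in. The rollers sit in its notches at (246,161) and (270,163), spaced as when empty. I check its depth numerically and plan the narrow grasp.

Run:
```python
from lib import *
t=load('t9'); s=load('s9')
for z in (52,6): print(z,unproj(t,cp([(155,415),(298,424)],225,115,7),z).round(1))
a=-.072;seat=np.array([597,-124.9])
for nm,im in (('t',t),('s',s)):
    P=cloud(im).reshape(-1,3);col=im['color'].reshape(-1,3).max(1)
    d=P[:,:2]-seat; lx=d[:,0]*np.cos(a)+d[:,1]*np.sin(a); ly=-d[:,0]*np.sin(a)+d[:,1]*np.cos(a)
    m=(abs(ly)<25)&(lx>-75)&(lx<0)&(P[:,2]>15)&(col<110)&(P[:,2]<60); print(nm,m.sum(),np.percentile(lx[m],[0,1,3,8,20]).round(1),np.percentile(P[m&(lx<-44),2],[50,90]))
    m2=(abs(lx+48)<5)&(abs(ly)<40)&(col<110)&(P[:,2]>44);print(ly[m2].min(),ly[m2].max())
# narrow pack
xy=np.array([475.1,346.8])+8*np.array([np.cos(-1.221),np.sin(-1.221)]);print(xy)
plan([*xy,80],-1.221)
```

```text
52 [[ 542.8  -93.    52. ]
 [ 539.4 -148.6   52. ]]
6 [[ 548.1  -93.3    6. ]
 [ 544.5 -150.9    6. ]]
t 346 [-53.1 -52.5 -52.3 -50.7 -45.1] [50.05021583 53.37126122]
-27.033323874962676 27.936261766040296
s 289 [-56.4 -55.  -54.5 -53.7 -52.8] [39.76164616 52.83796178]
-26.881617360655476 29.83775831503305
[477.8416518  339.28445974]
t 12.7 shift cm [ -2.911   2.654 -45.415]
 turn [-2.8000e-03 -1.9932e+00 -1.2000e-03]
 turn [ 1.1000e-03  1.1484e+00 -2.5000e-03]
 tool axes x [-0.997  0.073 -0.002] z [-0.073 -0.997  0.   ]
```

The wide pack's rear face is at -53.5±2 mm (nominal -55), ridge at 52 mm, centred: seated. For the narrow pack I grip at local +10 mm and use the -1.99 turn, because the other would exceed the last joint's range.

```bash
python3 -m jog '[[1,[-0.2,0,-5],[0,-0.15,0]],[1,[-0.6,0,-10],[0,-0.3,0]],[1,[-1,0,-15],[0,-0.45,0]],[1,[-1.4,0,-20],[0,-0.6,0]],[1,[-1.8,0,-25],[0,-0.75,0]],[1,[-2.2,0,-30],[0,-0.9,0]],[1,[-2.6,0,-34],[0,-1.05,0]],[1,[-2.9,0,-38],[0,-1.2,0]]]'
python3 - <<'E'
from lib import *
plan([478.5,337.4,90],-1.221); print(ctrl.get_obs()['qpos'].round(2))
E
```

```text
t: 13.5
ee_pos: [472.5, 268.9, 105.3]
orientation: [-0.97, 1.522, -1.522]
ft_force: [0.4, -0.3, 0.1]
width: 82.3
t 13.5 shift cm [-6.461  1.531 -2.344]
 turn [-6.000e-04 -7.854e-01 -4.000e-04]
 turn [ 5.0000e-04  2.3562e+00 -8.0000e-04]
 tool axes x [-0.422 -0.907 -0.001] z [ 0.907 -0.422  0.   ]
[0.5  0.43 1.87 0.   0.84 0.93]
```

```bash
python3 -m jog '[[1,[-2,0,-0.8],[0,-0.15,0]],[1,[-4.5,0.5,-1.6],[0,-0.3,0]],[1,[-6.4,1.5,-2.3],[0,-0.45,0]],[1,[-6.4,1.5,-2.3],[0,-0.6,0]],[1,[-6.4,1.5,-2.3],[0,-0.75,0]],[1,[-6.4,1.5,-2.3],[0,-0.785,0]],[1,[-6.4,1.5,-2.3],[0,-0.785,0]],[1,[-6.4,1.5,-2.3],[0,-0.785,0]]]'
python3 - <<'E'
from lib import *
plan([478.5,337.4,-20],-1.221)
P=cloud(load('t9'));
s=grab('side','s10');t=grab('top','t10'); crop(s,110,270,90,90,7,'s10.png'); crop(t,55,165,70,60,8,'t10.png')
E
```

```text
t: 14.3
ee_pos: [478.4, 333.9, 90.4]
orientation: [-1.352, 0.955, -0.954]
ft_force: [0.2, 0.2, 0.6]
width: 87.7
t 14.3 shift cm [-0.325 11.037  0.127]
 turn [ 0.0001 -0.0089 -0.    ]
 turn [0.0000e+00 3.1327e+00 2.0000e-04]
 tool axes x [ 0.334 -0.942 -0.   ] z [ 0.942  0.334 -0.   ]
```

View pics/s10.png

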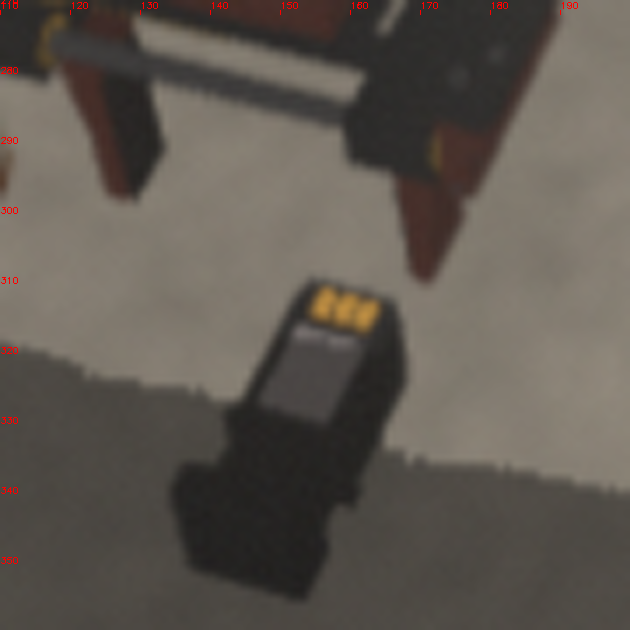

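The narrow pack lies unmoved between the open fingers, whose tips are at (128,298) and (170,310). Descend and grip.

```bash
python3 -m jog '[[1,[-0.33,3,0.13],[0,-0.009,0]],[1,[-0.33,7,0.13],[0,-0.009,0]],[1,[-0.33,9.5,0.13],[0,-0.009,0]],[1,[-0.33,11,0.13],[0,-0.009,0]],[1,[-0.33,11,0.13],[0,-0.009,0]],[1,[-0.33,11,0.13],[0,-0.009,0]]]'
python3 - <<'E'
from lib import *
plan([478.5,337.4,-20],-1.221)
s=grab('side','s11'); crop(s,110,280,90,90,7,'s11.png')
E
```

```text
t: 15.0
ee_pos: [478.5, 337.2, -18.4]
orientation: [-1.354, 0.947, -0.947]
ft_force: [0.2, 1.1, -0.0]
width: 87.8
t 15.0 shift cm [-0.019  0.164  0.002]
 turn [-0.0007  0.0009 -0.0002]
 turn [-3.0000e-04 -3.1406e+00  1.1000e-03]
 tool axes x [ 0.344 -0.939 -0.   ] z [0.939 0.344 0.001]
```

View pics/s11.png

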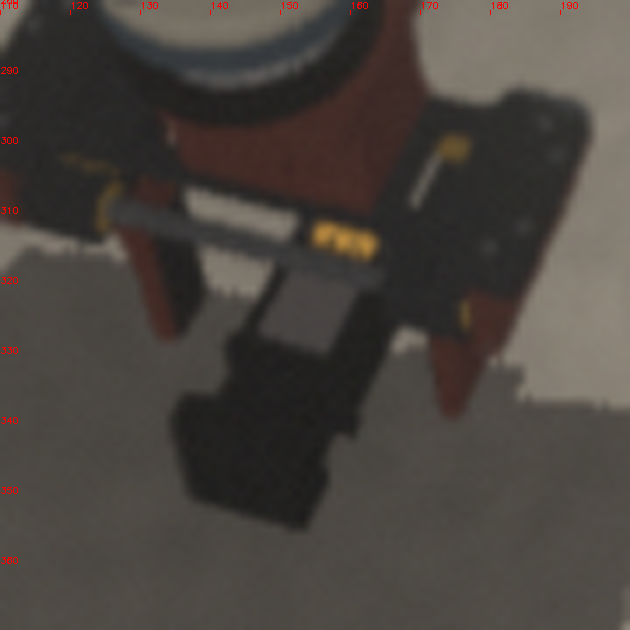

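The open fingers straddle the pack evenly, with tips at (134,327) and (174,339). Close and lift.

```bash
python3 -m jog '[[0,[0,0,0],[0,0,0]],[0,[0,0,0],[0,0,0]],[0,[0,0,0],[0,0,0]],[0,[0,0,0],[0,0,0]],[0,[0,0,0],[0,0,0]],[0,[0,0,0],[0,0,0]],[0,[0,0,0],[0,0,0]],[0,[0,0,0],[0,0,0]]]'
python3 -m jog '[[0,[0,0,0],[0,0,0]],[0,[0,-3,0],[0,0,0]],[0,[0,-7,0],[0,0,0]],[0,[0,-9,0],[0,0,0]],[0,[0,-9,0],[0,0,0]],[0,[0,-9,0],[0,0,0]]]'
python3 - <<'E'
from lib import *
s=grab('side','s12'); crop(s,100,250,90,100,7,'s12.png')
P=cloud(s).reshape(-1,3); col=s['color'].reshape(-1,3).max(1)
o=ctrl.get_obs();print(o['ee_pos'],o['width'],o['ft_force'])
a=-1.221; d=P[:,:2]-o['ee_pos'][:2]; lx=d[:,0]*np.cos(a)+d[:,1]*np.sin(a); ly=-d[:,0]*np.sin(a)+d[:,1]*np.cos(a)
m=(abs(ly)<25)&(lx<-25)&(lx>-80)&(P[:,2]>70)&(P[:,2]<145)
print(m.sum(),np.percentile(lx[m],[1,3,10,20]),np.percentile(P[m,2],[1,50,97]),np.percentile(ly[m],[1,99]))
E
```

```text
t: 15.85
ee_pos: [478.2, 337.0, -18.9]
orientation: [-1.355, 0.947, -0.947]
ft_force: [0.3, 1.0, 0.7]
width: 34.7
t: 16.45
ee_pos: [477.6, 336.6, 70.6]
orientation: [-1.356, 0.947, -0.947]
ft_force: [0.2, -0.7, -2.8]
width: 34.8
[477.01725631 336.22809998  69.76482714] 34.749153795808475 [ 0.44766566  0.40615091 -3.12995744]
474 [-57.96604267 -57.4817983  -57.00326846 -56.50448694] [ 92.13873538 123.16399046 137.60651001] [-19.24623643  20.39202074]
```

View pics/s12.png

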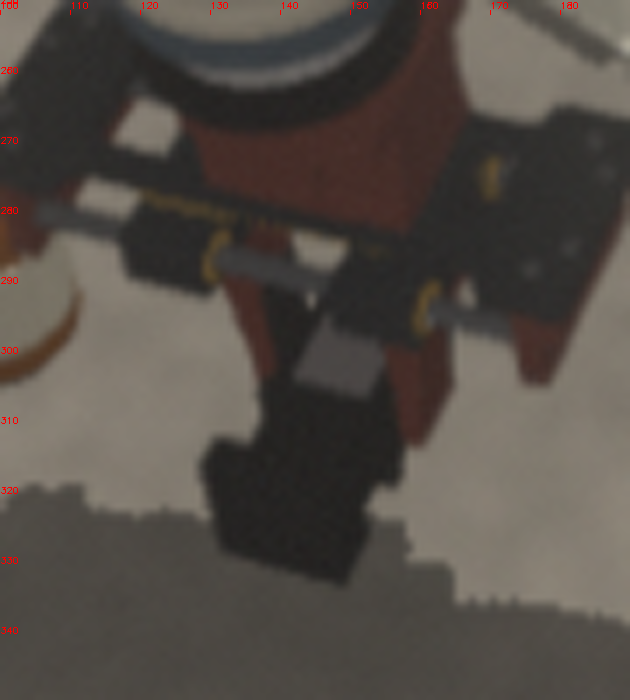

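It's held with its rear face 57 mm behind the TCP, so its centre is 11-12 mm behind. Carry it to the narrow dock, with the TCP 70 mm behind the seat.

Run:
```python
from lib import *
plan([487.8,91.0,71],-.028); print(ctrl.get_obs()['qpos'].round(2))
```

```text
t 16.5 shift cm [23.399 -0.096 -7.419]
 turn [ 2.2000e-03 -1.1918e+00 -8.0000e-04]
 turn [9.0000e-04 1.9498e+00 2.4000e-03]
 tool axes x [ 0.344 -0.939  0.   ] z [ 0.939  0.344 -0.002]
[0.59 0.53 1.8  0.   0.81 0.24]
```

```bash
python3 -m jog '[[0,[2,0,-0.7],[0,-0.12,0]],[0,[5,0,-1.6],[0,-0.26,0]],[0,[8,0,-2.5],[0,-0.4,0]],[0,[11,0,-3.5],[0,-0.54,0]],[0,[14,0,-4.4],[0,-0.68,0]],[0,[17,0,-5.4],[0,-0.82,0]],[0,[20,0,-6.3],[0,-0.96,0]],[0,[22.5,0,-7.1],[0,-1.09,0]]]'
python3 -m jog '[[0,[0,0,0],[0,0,0]],[0,[0,0,0],[0,0,0]]]'
python3 - <<'E'
from lib import *
plan([487.8,91.0,71],-.028)
E
```

```text
t: 17.3
ee_pos: [487.2, 99.4, 69.3]
orientation: [-1.569, 0.1, -0.095]
ft_force: [0.0, 1.2, -2.2]
width: 35.0
t: 17.5
ee_pos: [487.8, 100.8, 69.8]
orientation: [-1.569, 0.107, -0.103]
ft_force: [0.4, -0.1, -1.8]
width: 34.8
t 17.5 shift cm [ 0.127 -0.117 -0.968]
 turn [ 0.0004 -0.1057 -0.0024]
 turn [3.6000e-03 3.0359e+00 6.0000e-04]
 tool axes x [ 0.991 -0.133 -0.002] z [ 0.133  0.991 -0.001]
```

```bash
python3 -m jog '[[0,[0.1,0,-0.97],[0,-0.106,0]],[0,[0.1,0,-0.97],[0,-0.106,0]],[0,[0.1,3,-0.97],[0,-0.106,0]],[0,[0.1,5.5,-0.97],[0,-0.106,0]],[0,[0.1,5.5,-0.97],[0,-0.106,0]],[0,[0.1,5.5,-0.97],[0,-0.106,0]]]'
python3 - <<'E'
from lib import *
plan([487.8,91.0,-13],-.028)
s=grab('side','s13'); crop(s,150,180,110,110,7,'s13.png')
P=cloud(s).reshape(-1,3); col=s['color'].reshape(-1,3).max(1)
a=-.028; d=P[:,:2]-[557.8,89]; lx=d[:,0]*np.cos(a)+d[:,1]*np.sin(a); ly=-d[:,0]*np.sin(a)+d[:,1]*np.cos(a)
m=(abs(ly)<40)&(lx<-105)&(lx>-150)&(P[:,2]>25)&(P[:,2]<100)&(col<90)
print(m.sum(),np.percentile(lx[m],[1,3,10,20]),np.percentile(P[m,2],[1,50,97]),np.percentile(ly[m],[1,99]))
E
```

```text
t: 18.1
ee_pos: [488.0, 92.2, 15.9]
orientation: [-1.571, 0.021, -0.018]
ft_force: [0.0, 0.1, -1.8]
width: 35.1
t 18.1 shift cm [-0.012  2.885 -0.116]
 turn [ 0.0002  0.003  -0.0015]
 turn [-2.3000e-03 -3.1386e+00 -3.0000e-04]
 tool axes x [ 1.    -0.025 -0.001] z [ 0.025  1.    -0.   ]
246 [-128.82118744 -128.18577541 -127.63627117 -127.08753122] [37.56511076 67.4922212  82.62830036] [-15.64708098  23.41789864]
```

View pics/s13.png

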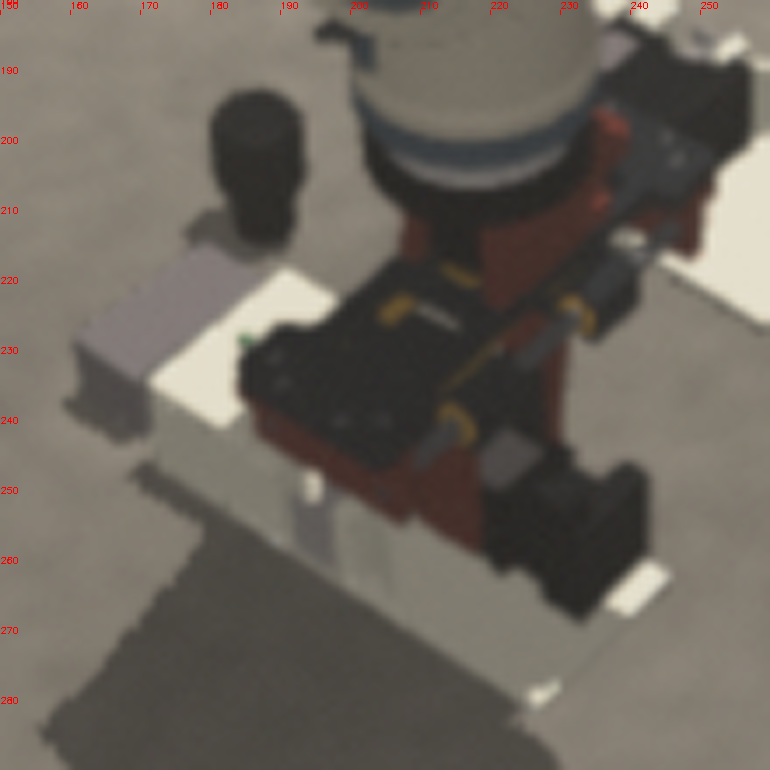

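The rear face is at -127.5 mm, so the nose is near the mouth, and the pack is a little to the +y side. Lower with a 2 mm correction.

```bash
python3 -m jog '[[0,[0,1,-0.2],[0,0,0]],[0,[0,2,-0.2],[0,0,0]],[0,[0,2.7,-0.2],[0,0,0]],[0,[0,2.9,-0.2],[0,0,0]],[0,[0,2.95,-0.2],[0,0,0]],[0,[0,2.95,-0.2],[0,0,0]]]'
```

```text
t: 18.75
ee_pos: [487.9, 89.3, -13.0]
orientation: [-1.571, 0.02, -0.018]
ft_force: [-3.8, 0.2, 9.7]
width: 35.2
```

```bash
python3 -m jog '[[0.6,[0,0,0],[0,0,0]],[0.6,[0,0,0],[0,0,0]],[0.6,[0,0,0],[0,0,0]],[0.6,[0,-3,0],[0,0,0]],[0.6,[0,-7,0],[0,0,0]],[0.1,[0,-7,0],[0,0,0]],[0.1,[-4,-7,0],[0,0,0]],[0.1,[-8,-7,0],[0,0,0]]]'
python3 - <<'E'
from lib import *
plan([407.8,93.2,-14],-.028)
t=grab('top','t14'); s=grab('side','s14'); crop(t,150,120,60,110,6,'t14.png'); crop(s,150,190,110,100,6,'s14.png')
E
```

```text
t: 19.55
ee_pos: [408.2, 91.3, 56.4]
orientation: [-1.57, 0.018, -0.02]
ft_force: [0.1, 1.2, -0.5]
width: 32.6
t 19.55 shift cm [-0.05   7.04   0.184]
 turn [-0.0003  0.0035  0.0012]
 turn [ 2.0000e-03 -3.1381e+00  5.0000e-04]
 tool axes x [ 1.    -0.024  0.001] z [0.024 1.    0.   ]
```

View pics/t14.png

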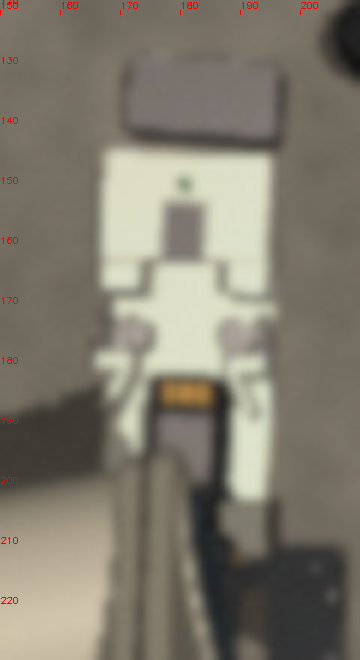

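View pics/s14.png

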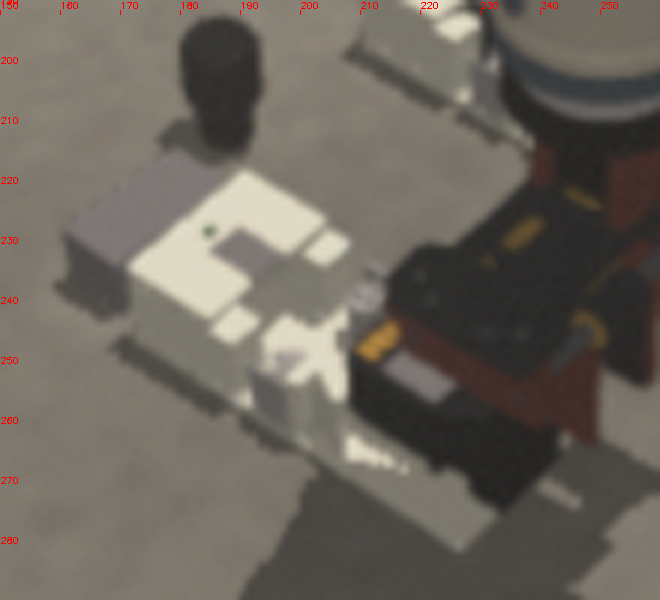

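The narrow pack lies in the mouth, its nose (centre 187) midway between the rollers (132 and 240 in the crop). Lower behind it and push.

```bash
python3 -m jog '[[0.1,[-0.4,0,0.15],[0,0,0]],[0.1,[-0.4,3,0.15],[0,0,0]],[0.1,[-0.4,6,0.15],[0,0,0]],[0.1,[-0.4,7,0.15],[0,0,0]],[0.1,[-0.4,7,0.15],[0,0,0]]]'
python3 -m jog '[[0.1,[1,0,0],[0,0,0]],[0.1,[2,0,0],[0,0,0]],[0.1,[3,0,0],[0,0,0]],[0.1,[4,0,0],[0,0,0]],[0.1,[5,0,0],[0,0,0]],[0.1,[6,0,0],[0,0,0]],[0.1,[6.5,0,0],[0,0,0]],[0.1,[6.5,0,0],[0,0,0]]]'
python3 - <<'E'
from lib import *
plan([502.8,90.5,-14],-.028)
s=grab('side','s15'); crop(s,150,190,110,100,6,'s15.png')
E
```

```text
t: 20.15
ee_pos: [404.2, 92.8, -14.7]
orientation: [-1.571, 0.021, -0.017]
ft_force: [-0.8, 0.3, 0.5]
width: 8.6
t: 20.95
ee_pos: [471.3, 91.5, -13.2]
orientation: [-1.57, 0.017, -0.021]
ft_force: [0.1, -0.6, 0.4]
width: 9.1
t 20.95 shift cm [ 3.153  0.092 -0.024]
 turn [-0.0004  0.004   0.0024]
 turn [ 3.7000e-03 -3.1376e+00  6.0000e-04]
 tool axes x [ 1.    -0.024  0.002] z [0.024 1.    0.   ]
```

View pics/s15.png

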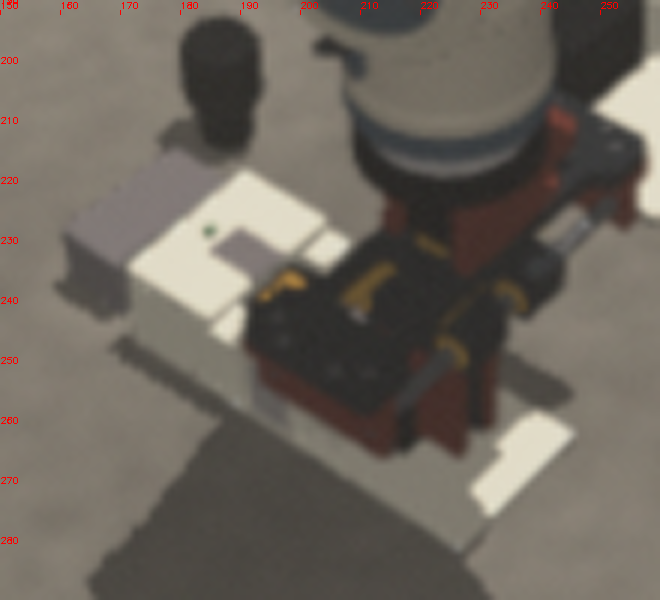

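The pack is sliding in straight and its contacts, at (196,238), have reached the roof. I push over the hump.

```bash
python3 -m jog '[[0.1,[0.5,0,0],[0,0,0]],[0.1,[1,0,0],[0,0,0]],[0.1,[1.4,0,0],[0,0,0]],[0.1,[1.7,0,0],[0,0,0]],[0.1,[2,0,0],[0,0,0]],[0.1,[2,0,0],[0,0,0]]]'
python3 -m jog '[[0.1,[0.3,0,0],[0,0,0]],[0.1,[0.6,0,0],[0,0,0]],[0.1,[0.8,0,0],[0,0,0]],[0.1,[0.8,0,0],[0,0,0]]]'
python3 -m jog '[[0.1,[0.15,0,0],[0,0,0]],[0.1,[0.3,0,0],[0,0,0]],[0.1,[0.3,0,0],[0,0,0]]]'
```

```text
t: 21.6
ee_pos: [483.6, 90.6, -14.0]
orientation: [-1.572, 0.027, -0.01]
ft_force: [-15.8, 3.8, 12.5]
width: 8.7
t: 22.0
ee_pos: [498.6, 90.8, -13.3]
orientation: [-1.571, 0.017, -0.02]
ft_force: [0.8, 0.3, -0.6]
width: 9.3
t: 22.3
ee_pos: [501.1, 90.6, -13.3]
orientation: [-1.571, 0.018, -0.019]
ft_force: [0.7, -0.1, 0.1]
width: 8.5
```

It snapped over the hump (-16 N, then 0). I continue gently until it resists.

```bash
python3 -m jog '[[0.1,[0.1,0,0],[0,0,0]],[0.1,[0.2,0,0],[0,0,0]],[0.1,[0.2,0,0],[0,0,0]]]'; python3 -m jog '[[0.1,[0.1,0,0],[0,0,0]],[0.1,[0.2,0,0],[0,0,0]],[0.1,[0.2,0,0],[0,0,0]]]'
```

```text
t: 22.6
ee_pos: [502.6, 90.6, -13.4]
orientation: [-1.571, 0.019, -0.019]
ft_force: [0.4, -0.6, 0.3]
width: 8.6
t: 22.9
ee_pos: [503.7, 90.5, -13.5]
orientation: [-1.571, 0.02, -0.018]
ft_force: [-2.9, 0.2, 2.0]
width: 8.6
```

It resists at 503.7 (home expected at 502.8). I back off, rise and retreat clear of the docks for the checks.

```bash
python3 -m jog '[[0.1,[0,0,0],[0,0,0]],[0.1,[-2,0,0],[0,0,0]],[0.1,[-3,-4,0],[0,0,0]],[0.1,[-5,-9,0],[0,0,0]],[0.1,[-8,-13,0],[0,0,0]],[0.1,[-12,-15,3],[0,0,0]],[0.1,[-12,-15,7],[0,0,0]],[0.1,[-12,-15,11],[0,0,0]]]'
python3 -m jog '[[0.1,[0,0,5],[0,0,0]],[0.1,[0,0,10],[0,0,0]],[0.1,[0,0,14],[0,0,0]],[0.1,[0,0,14],[0,0,0]],[0.1,[0,0,14],[0,0,0]]]'
python3 - <<'E'
from lib import *
t=grab('top','t16'); s=grab('side','s16'); crop(t,155,115,130,110,6,'t16.png'); crop(s,150,150,130,130,6,'s16.png')
cv2.imwrite('pics/full16.png',np.hstack([t['color'],s['color']])[:,::-1 if 0 else 1,::-1][:, ::1][::2,::2] if 0 else t['color'][:,:,::-1])
for nm,im in (('t',t),('s',s)):
  P=cloud(im).reshape(-1,3);col=im['color'].reshape(-1,3).max(1)
  for k,seat,a,hw,l in (('wide',[597,-124.9],-.072,29,55),('narrow',[557.8,89],-.028,20,45)):
    d=P[:,:2]-seat; lx=d[:,0]*np.cos(a)+d[:,1]*np.sin(a); ly=-d[:,0]*np.sin(a)+d[:,1]*np.cos(a)
    m=(abs(ly)<hw-3)&(lx>-75)&(lx<0)&(P[:,2]>15)&(P[:,2]<60)&(col<110)
    m2=m&(lx<-l+10)&(P[:,2]>44); w=(abs(lx+l-5)<6)&(abs(ly)<hw+10)&(col<90)&(P[:,2]>44)
    print(nm,k,'rear offset',(np.percentile(lx[m],[1,3])+l).round(1),'ridge z',np.median(P[m2,2]).round(1),'y',ly[w].min().round(1),ly[w].max().round(1))
P=cloud(t)
for nm,(c0,c1,r0,r1,zz) in dict(bottle=(70,105,115,150,8),dish=(300,350,105,150,20),eye=(200,225,112,140,30),slide=(168,200,126,146,20)).items():
    q=P[r0:r1,c0:c1].reshape(-1,3); q=q[q[:,2]>zz]; print(nm,q[:,:2].min(0).round(),q[:,:2].max(0).round())
E
```

```text
t: 23.7
ee_pos: [387.1, 204.8, 138.3]
orientation: [-1.569, 0.016, -0.022]
ft_force: [0.4, 0.1, -0.1]
width: 8.4
t: 24.2
ee_pos: [390.2, 343.9, 136.3]
orientation: [-1.571, 0.017, -0.017]
ft_force: [-0.2, -0.4, 0.8]
width: 8.4
t wide rear offset [2.4 2.7] ridge z 50.8 y -26.9 27.9
t narrow rear offset [2.4 2.7] ridge z 50.4 y -18.7 16.9
s wide rear offset [-0.7 -0. ] ridge z 51.7 y -25.3 32.3
s narrow rear offset [-0.   0.3] ridge z 51.7 y -15.0 7.0
bottle [627. 315.] [684. 371.]
dish [ 630. -358.] [ 719. -269.]
eye [658. -17.] [694.  19.]
slide [622.  48.] [671. 122.]
```

View pics/t16.png

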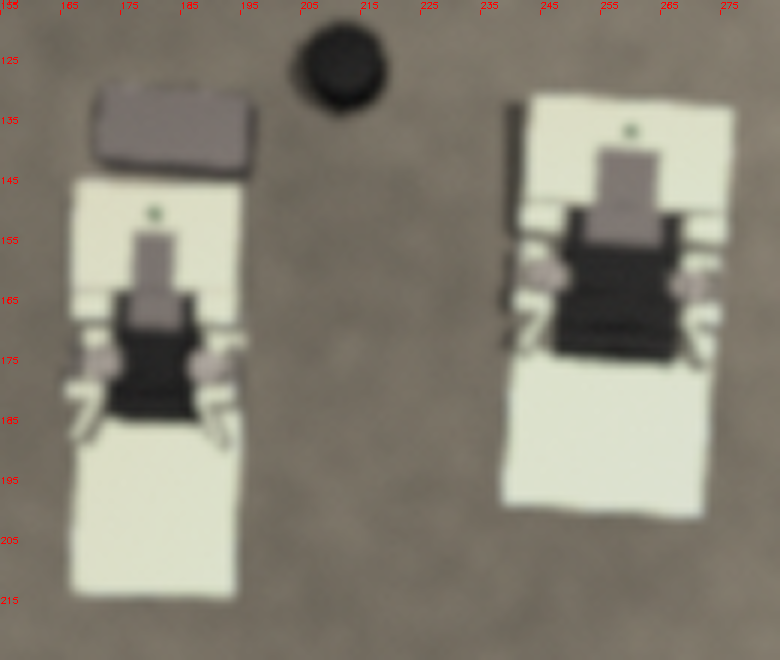

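View pics/s16.png

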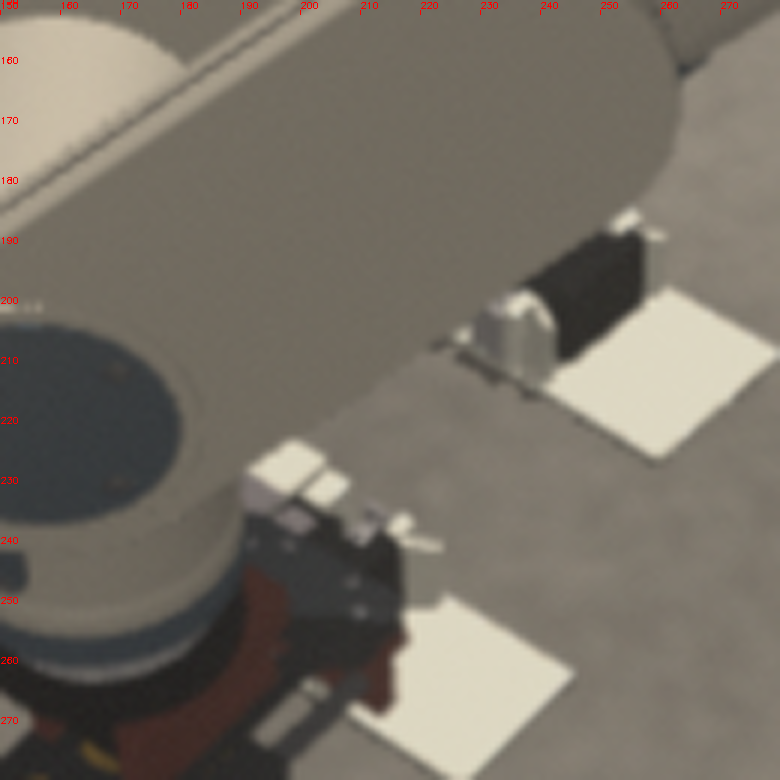

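Both packs are home. In the top view the rollers sit in the notches: narrow at (172,175) and (190,175), wide at (245,160) and (270,162). Both are spaced about as when empty, the packs are square in their docks, and the bystanders haven't moved. The arm is still and clear, so I hand in.

Run:
```python
from workcell import ctrl
o=ctrl.get_obs(); print(o['t'],abs(o['qvel']).max(),o['ft_force']); print(ctrl.close_job())
```

```text
24.3 0.01588202555128243 [ 0.16279248 -0.92594965  0.8655929 ]
the job is handed in; nothing more can be done
None
```

Both packs are in their own docks, released, with the rollers snapped into the notches. I handed the job in at 24.3 s with the arm clear of everything. `close_job()` gives no verdict, so success is judged from my own checks.

**What I did:** I gripped each pack on its flat sides, laid it on the matching white dock's apron and pushed it in from behind with the fingertips. Each push met resistance at the hump, which then dropped to zero as the pack snapped in. I kept pushing until it resisted again, within about 1.5 mm of the expected home position.

**Last checks:**
- **Depth along the dock:** the rear faces are within 0.7 mm of nominal in the side view. The top view puts both 2.4–2.7 mm too far in. I trust the side view more, because the stop allows only about 1.5 mm and the top view sees the face steeply.
- **Height and sideways:** ridge tops read 50.4–51.7 mm against the nominal 52 mm. In the top view both packs look centred. The arm partly hid the narrow dock in the last side view, so its sideways reading there is not usable.
- **Bystanders:** the bottle, dishes, eyepiece and slide box are within about 1 mm of where they started.

**What disagreed:** the fingertips are about 31 mm higher than the reported TCP. My first grip on the wide pack therefore closed just above it, without moving it. I measured the offset in the side images and allowed for it from then on.

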